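# Draw nozzle baskets from the deep wash bays with the flat lifter

## Robot

A 6-joint arm with a two-finger parallel gripper is mounted at the origin on the work surface. World frame = base frame: x ahead of the robot, y to its left, z up, the work surface at z = 0. Lengths are in m, angles in rad, forces in N, time in s.
With the tool pointing down it reaches from about 0.35 to 0.95 m from the base axis. Payload 17.4 kg.
Tool frame: the origin (TCP) lies at the centre of the arm's flange, where the gripper is bolted on; the fingertips stand 186 mm ahead of it and the grasp point (between the pads) lies 167 mm ahead of it; z points along the fingers, y is the direction in which the jaws open and shut (so a half turn about z gives the same grasp; the last joint's range is limited). The gripper opens to 93 mm and grips with 3 to 60 N. Pads are 15 mm wide; open, the fingers measure 128 mm over their backs; the gripper's body (75 mm by 188 mm) begins 65 mm behind the grasp point.
Start: joints at [-1.264, 0.116, 1.442, -0, 1.584, -0.038], TCP at [0.228, -0.635, 0.405] pointing down, gripper open.
Joint ranges: [-2.83, 2.83], [-0.83, 2.19], [0.07, 2.5], [-1.14, 4.28], [0.01, 3], [-2.97, 2.97]. Speed limits (rad/s): [1.89, 1.89, 2.22, 3.14, 3.14, 3.14].

## Interface

Orientations are given as a unit quaternion [x, y, z, w].
In Python, from station import robot gives the robot as it stands.
- The arm moves only by the shell command python3 -m crank 'ROWS'. ROWS is JSON, a list that holds one entry, the list of rows, each a list of 7 numbers: the shift along the tool's x, y, z in cm, then the turn, a rotation vector about the tool's x, y, z in degrees, then the closure in counts, from 0 (fully open) to 255 (shut). A call has 1 to 10 rows; each row shifts and turns the commanded pose from where the row before left it, along the tool's axes as they then stand; what a row does not reach is not made up. A row lasts 1/8 s, in which the tool goes at most 62.5 mm and 10.7 degrees, less where a joint would pass 70% of its speed; a pose out of reach is approached as far as the arm can. A call is refused whole if a number of a shift passes 6.25 or a number of a turn 10.7, either way. A call with a gripper value outside its range is refused whole. The fingers move at their own pace and stop on an object; the grip force is fixed at half the most. Time passes only in rows, so rows that do not move let the fingers close. It gives the time, the measured TCP pose, the force and the opening at its end, in the units of the state.
- robot.read_state(): the state, without advancing time (a new reading comes with each control period).
- robot.get_image(name): name is "side" or "top" or "wrist"; returns a dict with "img" (480x640x3 uint8, red, green, blue), "depth" (480x640 float32, m along the optical axis (not along the pixel's ray), 0 where there is no reading), "vertical_fov" (degrees; the focal length in pixels is half the picture's height over the tangent of half this angle, whatever the lens; pixels are square), "cx", "cy" (the principal point, pixels), "R" (3x3) and "t" (3): a world point X has camera coordinates R X + t. Camera axes: x right, y down, z forward; pixel columns grow to the right and rows downward; lengths in m; the calibration is good to about 2 mm. A picture is of the moment at which its call begins.
- robot.sign_off(): hands the job in, once; it reports no verdict.
The state is a dict: "t": time; "qpos": joint angles; "joint_vel": joint speeds; "joint_torque": joint torques, N m; "position": TCP position; "ee_rot": TCP orientation; "ft_force": force on the tool from outside, world axes, zero at the start; "ft_torque": the same for the moment, N m; "opening": finger opening in m.
Only numpy, scipy, OpenCV 4.12 (cv2) and the standard library are available. Lean on these libraries where they do the work, as an engineer would, in place of code of your own. Each camera call takes 0.05 s, during which the arm holds its last target.

## Task

Take the flat hooked lifter from its slotted holder and use it to fish every nozzle basket out of the deep bays of the wash unit by its bail, without reaching in for them with the fingers, and stand them all upright and flat on the floor of the drain tray. Then slide the lifter back into its holder slot, fully home, and leave the bottle, cup and screwdriver where they are.

Things in the scene. Friction and masses are not known exactly. Their poses are not given: they have to be found in the camera images.
- lifter: Flat hooked lifter of 6 mm steel plate (thick along y), 175 mm tall, 0.15 kg, upright in the holder slot at the start. Origin: foot (underside), straight below the grip's middle; z up, x the way the toe points. Shaft: x -19 to -7, z 0 to 135 mm. Toe: 8 mm high, from the shaft to x = 12 mm, ending in an upturned lip (x 7 to 12, z up to 16 mm).
- lifter_grip (a point): Middle of the lifter's grip block, 150 mm above the lifter's origin. The block is 44 mm (x) by 20 mm (y) by 50 mm high; grasp it from above across its 20 mm.
- lifter_notch (a point): Middle of the bottom of the hook's notch (x -7 to +7 mm between shaft and lip), 8 mm above the lifter's origin, straight below the grip. A bail lies here when hooked.
- holder: Fixed grey slotted block, 73 (x) by 70 (y) by 80 mm high. Origin: at bench level; the lifter's origin is straight above it when home. One slot open at the top: x -23 to +16 mm, y -5 to +5 mm, from the top at 80 mm down to a floor at 12 mm. Home: lifter's foot on that floor, x axes alike, as at the start.
- bays: Fixed wash unit, 114 mm (x) by 276 mm (y) by 140 mm high, with five deep narrow bays open at the top, side by side along y with centres at y = -108, -54, 0, +54, +108 mm. Each bay is 102 mm (x) by 48 mm (y) inside, walls 6 mm, floor at 6 mm, rim at 140 mm. Origin: centre of the underside.
- tray: Loose shallow steel drain tray, 132 mm (x) by 334 mm (y) by 18 mm high, walls and floor 4 mm, empty at the start, 0.7 kg; room for five baskets side by side along y. Origin: centre of the underside.
- basket1: Nozzle basket, absent in some starts: solid flat block 92 (x) x 40 (y) x 22 mm high, 0.2 kg, all alike. Over its middle a peaked bail of 8 mm rod in its y-z plane: uprights at y = +-16 mm to 46 mm up, slopes to a peak at y = 0 (underside 54, top 62 mm up). Window under the peak: 22 to 54 mm up, 24 mm wide in y. Origin: centre of underside, z up. Starts on a bay's floor, x along the bay's x.
- basket2: Nozzle basket, absent in some starts: solid flat block 92 (x) x 40 (y) x 22 mm high, 0.2 kg, all alike. Over its middle a peaked bail of 8 mm rod in its y-z plane: uprights at y = +-16 mm to 46 mm up, slopes to a peak at y = 0 (underside 54, top 62 mm up). Window under the peak: 22 to 54 mm up, 24 mm wide in y. Origin: centre of underside, z up. Starts on a bay's floor, x along the bay's x.
- basket3: Nozzle basket, absent in some starts: solid flat block 92 (x) x 40 (y) x 22 mm high, 0.2 kg, all alike. Over its middle a peaked bail of 8 mm rod in its y-z plane: uprights at y = +-16 mm to 46 mm up, slopes to a peak at y = 0 (underside 54, top 62 mm up). Window under the peak: 22 to 54 mm up, 24 mm wide in y. Origin: centre of underside, z up. Starts on a bay's floor, x along the bay's x.
- basket4: Nozzle basket, absent in some starts: solid flat block 92 (x) x 40 (y) x 22 mm high, 0.2 kg, all alike. Over its middle a peaked bail of 8 mm rod in its y-z plane: uprights at y = +-16 mm to 46 mm up, slopes to a peak at y = 0 (underside 54, top 62 mm up). Window under the peak: 22 to 54 mm up, 24 mm wide in y. Origin: centre of underside, z up. Starts on a bay's floor, x along the bay's x.
- basket5: Nozzle basket, absent in some starts: solid flat block 92 (x) x 40 (y) x 22 mm high, 0.2 kg, all alike. Over its middle a peaked bail of 8 mm rod in its y-z plane: uprights at y = +-16 mm to 46 mm up, slopes to a peak at y = 0 (underside 54, top 62 mm up). Window under the peak: 22 to 54 mm up, 24 mm wide in y. Origin: centre of underside, z up. Starts on a bay's floor, x along the bay's x.
- bottle: Bystander: white plastic bottle, 60 mm across, 150 mm high. Origin: centre of the underside.
- cup: Bystander: steel cup, 72 mm across, 80 mm high. Origin: centre of the underside.
- screwdriver: Bystander: screwdriver lying on the bench, handle to its -x. Origin on the bench near its middle.
There are look-alikes about, which are no part of the job. Of the things like the lifter, leave any that is blue or purple; of the rest the larger one is meant.

How it is judged:
By the outcome, as a careful person would: the job done as asked, in the order asked, and still so for the second after the job is handed in, with the robot touching nothing.
Of basket1, basket2, basket3, basket4, basket5 only 3 to 5 are there at a start; the rules pass over those that are not, and their reading is None.
At some moment in a run one of tray, basket1, basket2, basket3, basket4, basket5 may be knocked a few centimetres aside while the robot is not near it.
It also fails if it takes over 210 s, if anything falls off the work surface, if the arm or the gripper's body presses on something with over 40 N, if the wrist force passes 120 N, or if a joint passes its speed limit or range.

## Working session

There is one attempt and no reset: what is moved stays moved. The work goes in short steps, Python scripts to look and compute and a shell command to move; the robot and the scene stay as the last step left them, time stands still between calls to the robot, and variables do not carry over. Pictures are saved under pics/ and viewed, and the job is handed in when it is done.

```bash
ls; mkdir -p pics
cat > h.py <<'E'
import numpy as np, cv2
from station import robot
def grab(n,tag):
    d=robot.get_image(n); cv2.imwrite(f'pics/{tag}.png',d['img'][:,:,::-1]); np.savez(f'pics/{tag}.npz',**d); return d
def ld(tag): return dict(np.load(f'pics/{tag}.npz'))
def f(d): return d['img'].shape[0]/2/np.tan(np.radians(float(d['vertical_fov']))/2)
def ray(d,u,v):
    F=f(d); c=np.array([(u-d['cx'])/F,(v-d['cy'])/F,1]); R=d['R']; return -R.T@d['t'], R.T@c
def plane(d,u,v,z):
    o,r=ray(d,u,v); return o+r*(z-o[2])/r[2]
def pts(d):
    F=f(d); v,u=np.mgrid[:480,:640]; z=d['depth']; c=np.stack([(u-d['cx'])/F*z,(v-d['cy'])/F*z,z],-1)
    return (c-d['t'])@d['R']
def proj(d,X):
    c=d['R']@np.array(X)+d['t']; F=f(d); return c[0]/c[2]*F+d['cx'],c[1]/c[2]*F+d['cy']
E
python3 - <<'E'
from h import *
for n in ['side','top','wrist']:
    d=grab(n,n+'0'); print(n,d['vertical_fov'],d['cx'],d['cy'],-d['R'].T@d['t'],d['R'].round(2).tolist())
s=robot.read_state(); print(s)
E
```

```text
pics
side 42.599017124023376 314.84931006667153 236.65279595697226 [ 0.45438208 -0.992049    1.21500109] [[1.0, -0.09, 0.01], [-0.06, -0.73, -0.68], [0.07, 0.67, -0.74]]
top 49.135380442909565 317.23744127247187 240.53395357367617 [0.44259412 0.01120256 1.53359479] [[0.0, -1.0, 0.01], [-1.0, -0.0, -0.07], [0.07, -0.01, -1.0]]
wrist 65.28890280611579 319.82719885921813 234.40462556846836 [ 0.30663869 -0.60673141  0.38372779] [[0.34, -0.94, -0.0], [-0.9, -0.32, 0.3], [-0.28, -0.1, -0.95]]
{'t': 0.15, 'qpos': array([-1.26382619e+00,  1.16351505e-01,  1.44208366e+00,  6.40126441e-06,
        1.58401016e+00, -3.78011794e-02]), 'joint_vel': array([-1.75591158e-03, -3.33628014e-03, -2.92693057e-03, -3.03252977e-04,
        7.13828091e-04, -8.18534602e-05]), 'joint_torque': array([ 7.72387793e-04, -7.21761560e+01, -6.22951913e+01,  7.80037860e-02,
        2.24290055e-02, -8.99879637e-05]), 'position': array([ 0.22813136, -0.6352885 ,  0.40420857]), 'ee_rot': array([ 9.85178254e-01,  1.71533161e-01, -5.40339147e-05, -4.22911569e-04]), 'ft_force': array([-0.2391504 ,  0.06495908,  0.15403381]), 'ft_torque': array([ 0.02888178,  0.01290582, -0.06013321]), 'opening': 0.09293969282537469}
```

View pics/top0.png

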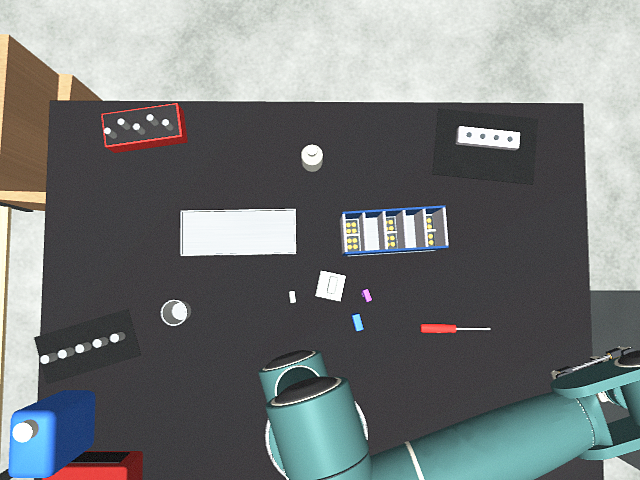

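View pics/side0.png

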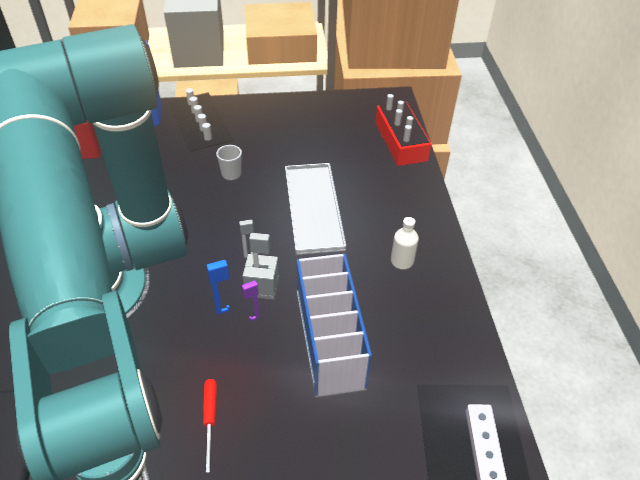

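View pics/wrist0.png

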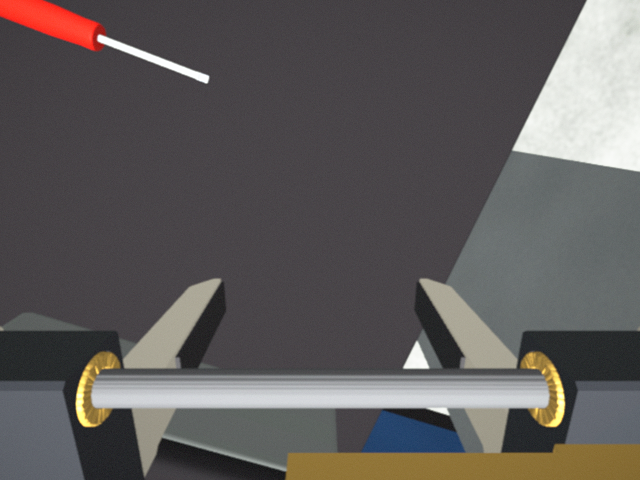

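Run:
```python
from h import *
d=ld('top0')
a=cv2.resize(d['img'][190:345,265:460,::-1],None,fx=4,fy=4,interpolation=cv2.INTER_CUBIC); cv2.imwrite('pics/z1.png',a[:600,:800])
s=ld('side0')
a=cv2.resize(s['img'][205:405,200:380,::-1],None,fx=3,fy=3,interpolation=cv2.INTER_CUBIC); cv2.imwrite('pics/z2.png',a)
P=pts(d)
print(np.round(P[190:345:6,275:460:6,2]*1000).astype(int).tolist().__str__().replace('], [','\n'))
```

```text
[[-5, 2, 1, -5, -1, -5, 2, 1, 0, 7, -5, 0, -2, -1, -1, 2, -6, -6, -1, 5, 4, -3, 2, 0, 2, -3, -4, -6, -3, 0, -1
3, -3, 0, 0, 1, -3, -1, -2, -6, -6, -4, 3, -2, -3, 1534, 5, 1, 0, 1, 3, -6, 4, -3, -1, -1, 2, -3, 0, -1, 4, 3
-6, -2, -4, -3, 2, 1, 3, 2, -1, -4, -1, 1, 2, -7, 3, 1, 1, -3, -7, -1, 0, 0, -1, 4, 0, -1, -3, -2, 1, 1, 5
1, -1, 2, 0, -1, -6, -4, 0, 6, 2, -1, -1, -3, 0, 1, 2, -1, -5, 2, 6, 139, 141, 137, 138, 139, 136, 133, 133, 142, -6, 2
1, 5, -3, 3, -5, -1, 3, -2, -5, -1, 0, -4, 123, 116, 100, 96, 83, 75, 139, 61, 48, 102, 27, 21, 87, 139, 0, 68, 141, -6, -4
0, 2, 6, 0, -3, 3, -1, -2, -2, 3, -1, 56, 25, 32, 20, 139, 6, 5, 132, 24, 3, 103, 7, 0, 77, 135, 16, 62, 132, 4, -2
-2, 4, -1, -3, -4, -1, -2, 2, 5, -8, -4, 36, 24, 26, 10, 138, 11, 5, 125, 18, 25, 92, 9, 3, 74, 143, 26, 60, 126, 2, 2
4, -2, 2, 2, -1, -3, 1, 2, 5, -1, 1, 12, 27, 22, 5, 135, 2, 4, 119, 63, 58, 84, 0, 7, 64, 138, 17, 55, 121, 0, -4
3, 6, 1, 3, 0, -7, 0, 2, -6, 1, -6, -2, 10, 18, -1, 141, 3, -2, 110, 16, 22, 78, 136, 4, 59, 137, 19, 48, 112, -7, -1
2, 1, 2, 5, -5, -4, -1, 0, -1, 3, -2, 0, 18, 20, 29, 139, 4, 
[... 1204 characters left out ...]
 -9, -3
2, -1, -2, -1, -1, -1, 0, -4, 0, -2, -3, -1, -4, -4, 1, -10, 3, -4, 0, -6, 0, -2, 3, -1, -2, -2, -1, -1, -5, -5, 0
-2, 0, 0, -2, -2, -1, -3, -5, -5, -1, -1, -2, -4, 173, 171, -1, -4, -2, -4, -8, 0, 5, -5, -3, 3, 1, 3, -3, -4, 0, -4
1, -2, -8, -11, 1, -6, -3, 0, 3, 0, -1, -9, -3, 136, 172, -3, 1, -1, -2, -3, -5, -5, 1, -2, -8, 0, -4, 3, 5, -5, -6
-4, 2, 8, 3, -3, -2, -4, 3, 2, -7, -3, -4, -3, 0, 173, -5, 3, -6, -4, 3, -3, -3, 1, -5, -1, 24, 22, 21, 24, 19, 26
-7, -3, -4, -1, -5, 1, 0, 4, -2, -2, 6, -5, -4, -1, 0, -6, 2, -3, -5, 0, 0, 5, -1, -9, -3, 1, -5, -5, -4, -6, -2
1, -1, 2, -1, -5, -5, -7, -2, -4, -6, 0, -1, 1, -2, -3, 3, -2, -6, 1, -9, -2, -2, 1, -6, -3, -1, -5, 5, -3, -11, 2]]
```

View pics/z1.png

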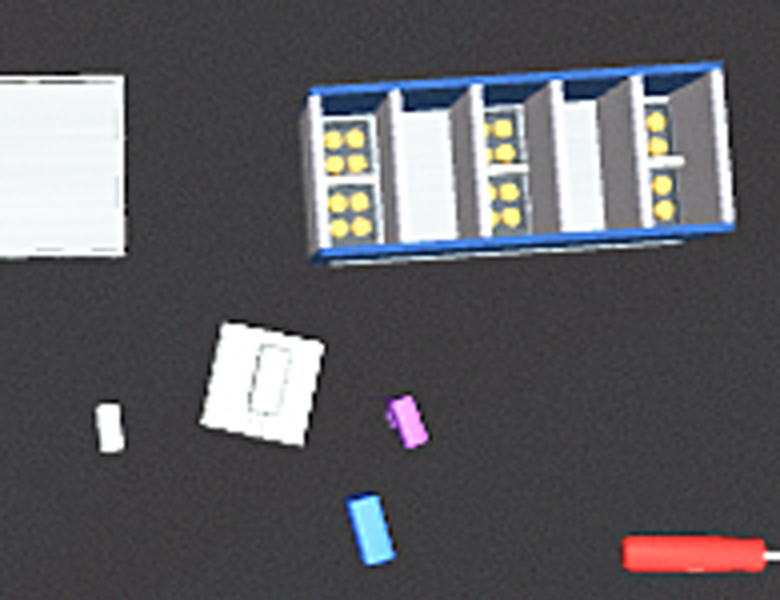

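View pics/z2.png

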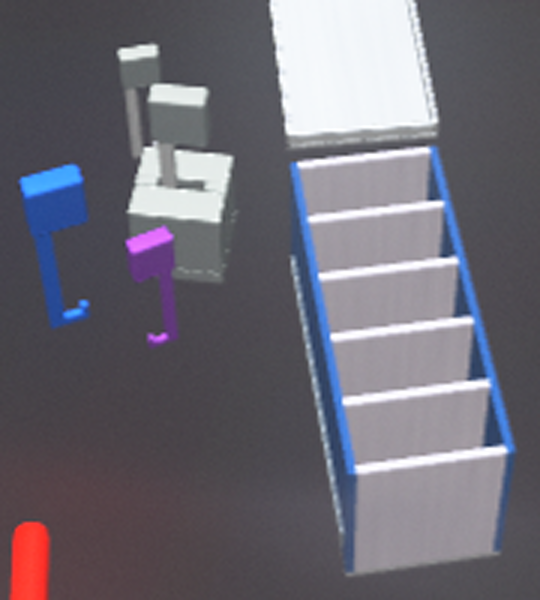

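```bash
cat > m.py <<'E'
from h import *
def rect(d,mask,z,name):
    c,_=cv2.findContours(mask.astype(np.uint8),cv2.RETR_EXTERNAL,cv2.CHAIN_APPROX_NONE)
    c=max(c,key=cv2.contourArea)[:,0]
    W=np.array([plane(d,u,v,z)[:2] for u,v in c])*1000
    (cx,cy),(w,h),a=cv2.minAreaRect(W.astype(np.float32))
    print(name,'c',round(cx,1),round(cy,1),'size',round(w,1),round(h,1),'ang',round(a,2),'n',len(c)); return W
E
python3 - <<'E'
from m import *
d=ld('top0'); P=pts(d); Z=P[...,2]; dep=d['depth']>0
u,v=np.meshgrid(np.arange(640),np.arange(480))
Zm=cv2.medianBlur(Z.astype(np.float32),3)
box=(u>310)&(u<350)&(v>265)&(v<306)
rect(d,box&(Zm>.15),.187,'grip')
rect(d,box&(Zm>.05),.080,'holder')
box=(u>280)&(u<305)&(v>285)&(v<308); rect(d,box&(Zm>.09),.126,'smallgrey')
g=d['img'].astype(int); br=g.min(2)>120
rect(d,br&(u>170)&(u<305)&(v>200)&(v<265),.018,'tray')
bl=(g[...,2]>g[...,0]+50)&(u>335)&(u<455)&(v>200)&(v<262)
W=rect(d,bl|((Zm>.125)&(u>335)&(u<455)&(v>200)&(v<262)),.140,'bays')
# top plane depth points of bays
m=(Z>.13)&(Z<.15)&(u>335)&(u<455)&(v>200)&(v<262); Q=P[m]*1000
print('bays pts',cv2.minAreaRect(Q[:,:2].astype(np.float32)),np.median(Q[:,2]))
m=(Z>.165)&(Z<.2)&(u>310)&(u<350)&(v>265)&(v<306); print(P[m].mean(0),np.median(P[m][:,2]),m.sum())
E
```

```text
grip c 429.8 -37.4 size 20.5 43.3 ang 75.99 n 42
holder c 426.3 -37.0 size 70.1 72.8 ang 77.82 n 94
smallgrey c 397.1 64.5 size 29.2 16.0 ang 0.38 n 29
tray c 579.7 229.7 size 132.4 333.5 ang 1.17 n 318
bays c 575.2 -205.0 size 117.8 282.0 ang 3.82 n 294
bays pts ((577.0552978515625, -208.2714385986328), (114.6021728515625, 277.1530456542969), 3.844385862350464) 137.88792351091683
[ 0.42996172 -0.03761726  0.18543473] 0.1854962623200163 133
```

```bash
python3 -m crank '[[[0,0,0,0,0,10.65,0],[0,0,0,0,0,10.65,0],[0,0,0,0,0,10.65,0]]]'
python3 -m crank '[[[0.5,-4.5,0,0,0,0,0],[0.5,-4.5,0,0,0,0,0],[0.5,-4.5,0,0,0,0,0],[0.5,-4.5,0,0,0,0,0],[0.5,-4.5,0,0,0,0,0],[0.5,-4.5,0,0,0,0,0],[0.5,-4.5,0,0,0,0,0]]]'
cat > st.py <<'E'
from h import *
from scipy.spatial.transform import Rotation as Ro
s=robot.read_state(); R=Ro.from_quat(s['ee_rot']).as_matrix()
p=s['position']*1000; yaw=np.degrees(np.arctan2(R[1,0],R[0,0])); tilt=np.degrees(np.arccos(-R[2,2]))
print('t',round(s['t'],2),'TCP',p.round(1),'grasp',(p+167*R[:,2]).round(1),'yaw',yaw.round(2),'tilt',tilt.round(2),'F',s['ft_force'].round(1),'op',round(s['opening']*1000,1))
def go(T,y):
    import sys
    D=R.T@(np.array(T)-p); print('to',T,'tool d cm',(D/10).round(2),'turn z',round(-(y-yaw),2))
E
python3 -c "
from st import *
go([429.8,-37.5,404],-12.2)"
```

```text
t: 0.52
position: [0.2281, -0.6353, 0.4044]
ee_rot: [0.994, -0.109, -0.0, -0.0]
ft_force: [-0.6, 0.2, 0.3]
opening: 0.0931
t: 1.4
position: [0.329, -0.3334, 0.4046]
ee_rot: [0.994, -0.106, 0.0, -0.0]
ft_force: [0.6, 0.3, -0.3]
opening: 0.0929
t 1.4 TCP [ 329.  -333.4  404.6] grasp [ 329.  -333.3  237.6] yaw -12.21 tilt 0.0 F [ 0.6  0.3 -0.3] op 92.9
to [429.8, -37.5, 404] tool d cm [  3.59 -31.05   0.06] turn z -0.01
```

```bash
python3 -m crank '[[[0.5,-4.4,0,0,0,0,0],[0.5,-4.4,0,0,0,0,0],[0.5,-4.4,0,0,0,0,0],[0.5,-4.4,0,0,0,0,0],[0.5,-4.4,0,0,0,0,0],[0.5,-4.4,0,0,0,0,0],[0.6,-4.4,0,0,0,0,0],[0,0,0,0,0,0,0],[0,0,0,0,0,0,0]]]'
python3 -c "
from st import *
go([429.8,-37.5,404],-12.2)
grab('wrist','wrist1')"
```

```text
t: 2.52
position: [0.429, -0.0415, 0.4046]
ee_rot: [0.994, -0.106, -0.0, 0.0]
ft_force: [-0.2, 0.2, 0.3]
opening: 0.0931
t 2.52 TCP [429.  -41.5 404.6] grasp [429.  -41.5 237.6] yaw -12.16 tilt 0.02 F [-0.2  0.2  0.3] op 93.1
to [429.8, -37.5, 404] tool d cm [-0.01 -0.41  0.06] turn z 0.04
```

View pics/wrist1.png

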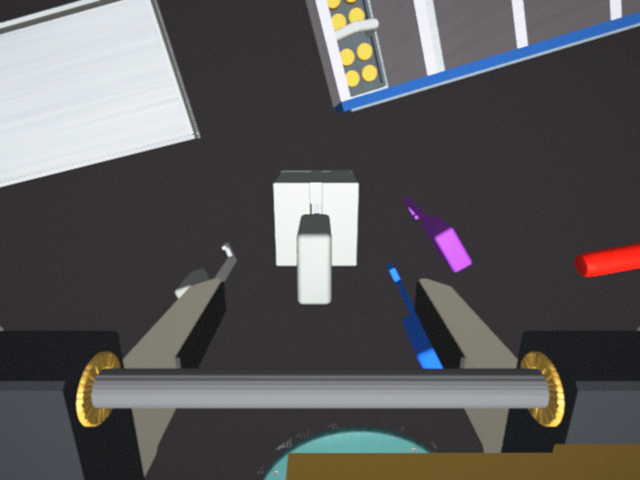

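Run:
```python
from m import *
d=ld('wrist1'); g=d['img'].astype(int); u,v=np.meshgrid(np.arange(640),np.arange(480))
P=pts(d);Z=cv2.medianBlur(P[...,2].astype(np.float32),3)
print([ [round(x) for x in (plane(d,*q,.187)[:2]*1000)] for q in [(298,235),(331,235),(331,304),(298,304)]])
rect(d,(Z>.17)&(u>280)&(u<350)&(v>200)&(v<320)&(g.min(2)>150),.187,'grip')
rect(d,(g.min(2)>120)&(Z>.05)&(Z<.1)&(u>265)&(u<370)&(v>175)&(v<270),.080,'holder')
print(np.median(P[(Z>.17)&(u>300)&(u<330)&(v>240)&(v<300)],0))
cv2.imwrite('pics/z3.png',cv2.resize(d['img'][160:320,230:400,::-1],None,fx=3,fy=3))
```

```text
[[453, -34], [449, -52], [408, -43], [412, -24]]
grip c 432.2 -37.9 size 19.6 45.1 ang 76.72 n 210
holder c 427.0 -36.9 size 69.7 72.7 ang 77.79 n 437
[ 0.43040729 -0.03856035  0.18661969]
```

View pics/z3.png

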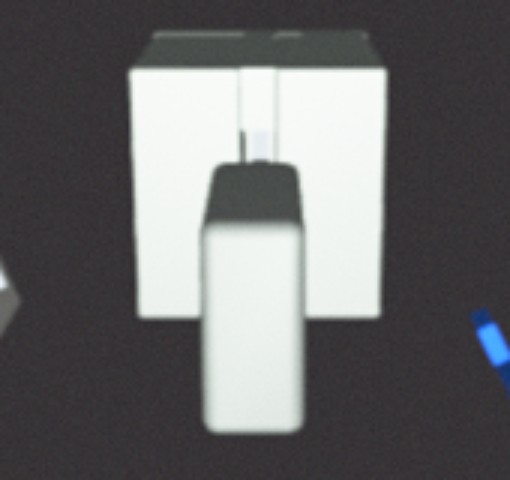

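```bash
python3 -m crank '[[[0.1,-0.37,1.5,0,0,0,0],[0,0,1.5,0,0,0,0],[0,0,1.5,0,0,0,0],[0,0,1.5,0,0,0,0],[0,0,1,0,0,0,0],[0,0,0.55,0,0,0,0],[0,0,0,0,0,0,0],[0,0,0,0,0,0,0]]]'
python3 -c "
from st import *
go([430.5,-38,329],-12.2)"
python3 -m crank '[[[0,0,0,0,0,0,255],[0,0,0,0,0,0,255],[0,0,0,0,0,0,255],[0,0,0,0,0,0,255],[0,0,0,0,0,0,255],[0,0,0,0,0,0,255],[0,0,0,0,0,0,255],[0,0,0,0,0,0,255]]]'
python3 -c "
from st import *
"
```

```text
t: 3.58
position: [0.431, -0.0379, 0.3297]
ee_rot: [0.994, -0.106, 0.0, 0.0]
ft_force: [-0.1, 0.5, 0.4]
opening: 0.0928
t 3.58 TCP [431.  -37.9 329.7] grasp [431.1 -37.9 162.7] yaw -12.19 tilt 0.04 F [-0.1  0.5  0.4] op 92.8
to [430.5, -38, 329] tool d cm [-0.05  0.02  0.07] turn z 0.01
t: 4.58
position: [0.4309, -0.0379, 0.3293]
ee_rot: [0.994, -0.106, 0.0, 0.0]
ft_force: [0.6, 0.5, -0.3]
opening: 0.0199
t 4.58 TCP [430.9 -37.9 329.3] grasp [430.9 -37.9 162.3] yaw -12.19 tilt 0.0 F [ 0.6  0.5 -0.3] op 19.9
```

```bash
python3 -m crank '[[[0,0,-0.5,0,0,0,255],[0,0,-1,0,0,0,255],[0,0,-1,0,0,0,255],[0,0,-1.5,0,0,0,255],[0,0,-2,0,0,0,255],[0,0,-2.5,0,0,0,255],[0,0,-3,0,0,0,255],[0,0,-3,0,0,0,255],[0,0,-3,0,0,0,255],[0,0,-2.5,0,0,0,255]]]'
python3 -c "
from st import *
go([480,-205,530],3.84)
grab('wrist','wrist2');grab('side','side2');"
```

```text
t: 5.82
position: [0.4305, -0.0379, 0.5318]
ee_rot: [0.994, -0.106, 0.001, 0.0]
ft_force: [0.7, 0.1, -1.1]
opening: 0.02
t 5.83 TCP [430.5 -37.9 531.8] grasp [430.8 -37.9 364.8] yaw -12.19 tilt 0.08 F [ 0.7  0.1 -1.1] op 20.0
to [480, -205, 530] tool d cm [ 8.37 15.29  0.19] turn z -16.03
```

View pics/wrist2.png

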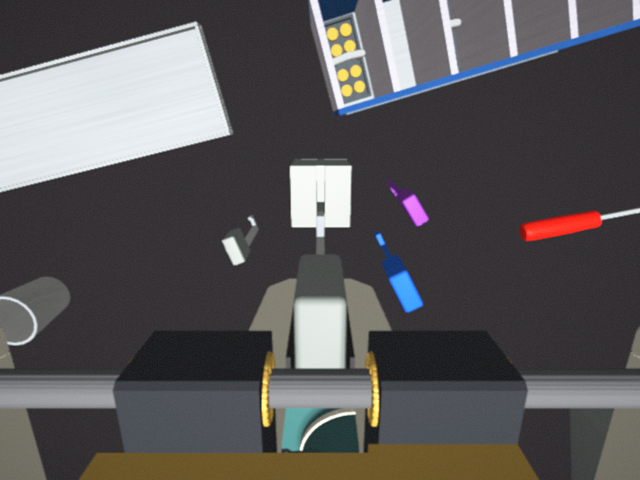

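View pics/side2.png

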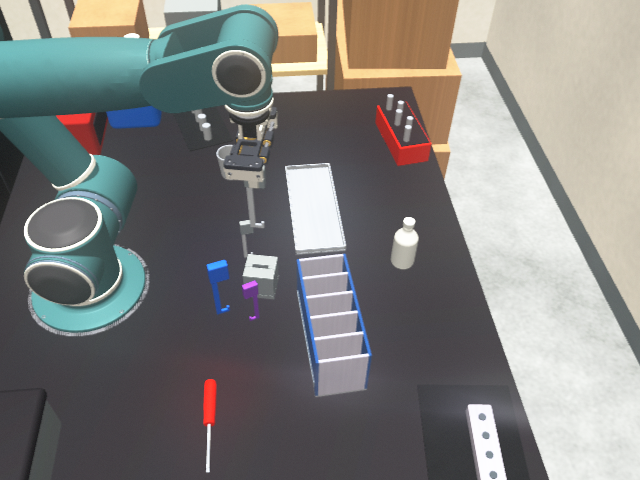

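```bash
python3 -m crank '[[[0,0,0,0,0,-8,255],[0,0,0,0,0,-8,255],[0.76,3.4,0,0,0,0,255],[0.76,3.4,0,0,0,0,255],[0.76,3.4,0,0,0,0,255],[0.76,3.4,0,0,0,0,255],[0.76,3.4,0,0,0,0,255],[0,0,0,0,0,0,255],[0,0,0,0,0,0,255]]]'
python3 -c "
from st import *
grab('wrist','wrist3');grab('top','top3')"
```

```text
t: 7.05
position: [0.48, -0.2048, 0.5288]
ee_rot: [0.999, 0.033, -0.0, -0.0]
ft_force: [0.1, -0.4, -1.1]
opening: 0.0197
t 7.05 TCP [ 480.  -204.8  528.8] grasp [ 479.9 -204.7  361.8] yaw 3.8 tilt 0.05 F [ 0.1 -0.4 -1.1] op 19.7
```

View pics/wrist3.png

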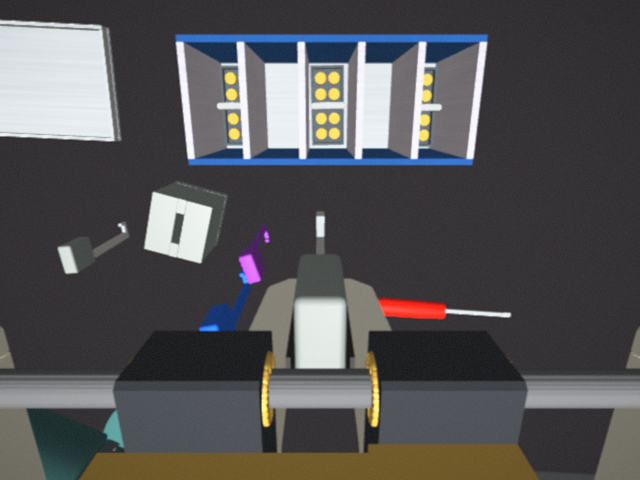

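```bash
cat > b.py <<'E'
from m import *
def bays(d):
    q=[(177,37),(487,37),(473,163),(189,163)]
E
python3 - <<'E'
from m import *
d=ld('wrist3'); g=d['img'].astype(int); P=pts(d); Z=cv2.medianBlur(P[...,2].astype(np.float32),3)
u,v=np.meshgrid(np.arange(640),np.arange(480))
bx=(u>160)&(u<500)&(v>25)&(v<175)
rect(d,bx&(Z>.125)&(Z<.16),.140,'bays')
bl=bx&(g[...,2]>g[...,0]+40)&(Z>.125); rect(d,bx&(g[...,2]>g[...,0]+40)&(Z>.1),.14,'bays-blue')
for n,q in dict(L=(232,105.5),M=(328,105.5),R=(431,107)).items(): print(n,(plane(d,*q,.066)*1000).round(1), P[int(q[1]),int(q[0])].round(3))
# bail masks
for n,(a,b) in dict(L=(215,250),M=(308,348),R=(415,445)).items():
    m=(u>a)&(u<b)&(v>95)&(v<118)&(Z>.04)&(Z<.085)&(g.min(2)>130)
    print(n,m.sum(),np.median(P[m],0).round(4),P[m].min(0).round(3),P[m].max(0).round(3))
for q in [(317,213),(325,213),(320,213)]: print((plane(d,*q,.2275)*1000).round(1))
cv2.imwrite('pics/z4.png',cv2.resize(d['img'][30:240,170:490,::-1],None,fx=2.5,fy=2.5))
E
```

```text
bays c 577.2 -207.6 size 112.8 275.8 ang 3.76 n 848
bays-blue c 627.8 -204.2 size 11.2 275.6 ang 3.76 n 664
L [ 569.8 -100.    66. ] [ 0.57  -0.1    0.068]
M [ 576.8 -207.    66. ] [ 0.577 -0.207  0.068]
R [ 582.7 -322.1   66. ] [ 0.583 -0.322  0.065]
L 186 [ 0.5693 -0.0961  0.0626] [ 0.563 -0.199  0.018] [ 0.576 -0.075  0.508]
M 240 [ 0.5771 -0.205   0.0606] [ 0.563 -0.226  0.052] [ 0.582 -0.187  0.508]
R 148 [ 0.5831 -0.3226  0.0633] [ 0.579 -0.34   0.018] [ 0.589 -0.311  0.069]
[ 493.  -201.2  227.5]
[ 493.4 -207.4  227.5]
[ 493.1 -203.5  227.5]
```

View pics/z4.png

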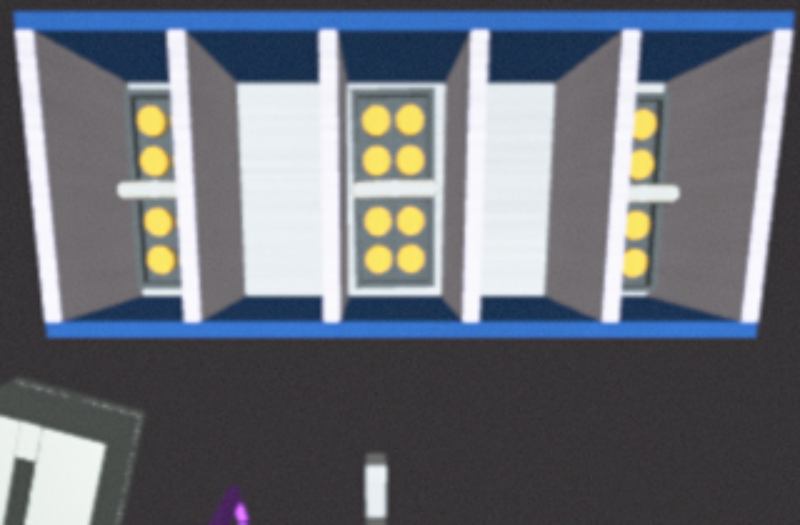

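```bash
python3 -m crank '[[[1.8,-2.5,0,0,0,0,255],[1.8,-2.5,0,0,0,0,255],[1.8,-2.5,0,0,0,0,255],[1.87,-2.4,0,0,0,0,255],[0,0,0,0,0,0,255],[0,0,0,0,0,0,255]]]'
python3 -c "
from st import *
go([546,-101.4,353.3],3.76)
grab('wrist','wrist4')"
```

```text
t: 7.9
position: [0.5457, -0.1011, 0.5294]
ee_rot: [0.999, 0.034, 0.0, 0.0]
ft_force: [-0.0, -0.4, -0.8]
opening: 0.0199
t 7.9 TCP [ 545.7 -101.1  529.4] grasp [ 545.7 -101.1  362.4] yaw 3.85 tilt 0.01 F [-0.  -0.4 -0.8] op 19.9
to [546, -101.4, 353.3] tool d cm [ 0.02  0.03 17.61] turn z 0.09
```

View pics/wrist4.png

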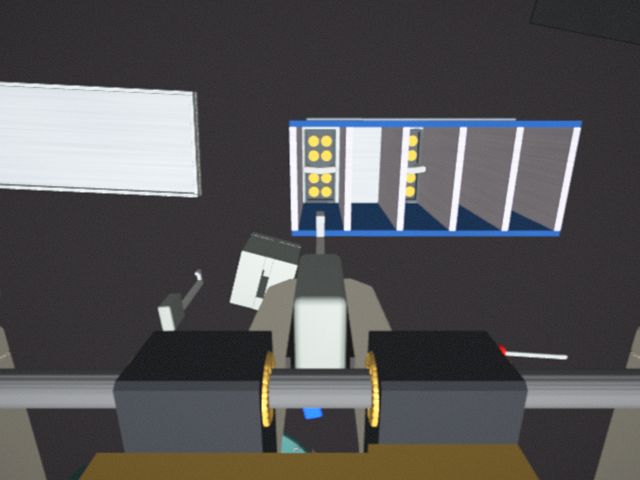

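```bash
python3 -m crank '[[[0,0,2,0,0,0,255],[0,0,3,0,0,0,255],[0,0,3,0,0,0,255],[0,0,3,0,0,0,255],[0,0,2.5,0,0,0,255],[0,0,2,0,0,0,255],[0,0,1.2,0,0,0,255],[0,0,0.9,0,0,0,255],[0,0,0,0,0,0,255],[0,0,0,0,0,0,255]]]'
python3 -c "
from st import *
go([570,-99.8,353.3],3.76)
grab('wrist','wrist5');grab('top','top5')"
```

```text
t: 9.2
position: [0.5462, -0.1014, 0.354]
ee_rot: [0.999, 0.033, 0.0, 0.0]
ft_force: [0.2, 0.3, -0.6]
opening: 0.0201
t 9.2 TCP [ 546.2 -101.4  354. ] grasp [ 546.3 -101.5  187. ] yaw 3.81 tilt 0.06 F [ 0.2  0.3 -0.6] op 20.1
to [570, -99.8, 353.3] tool d cm [ 2.39 -0.01  0.07] turn z 0.05
```

View pics/wrist5.png

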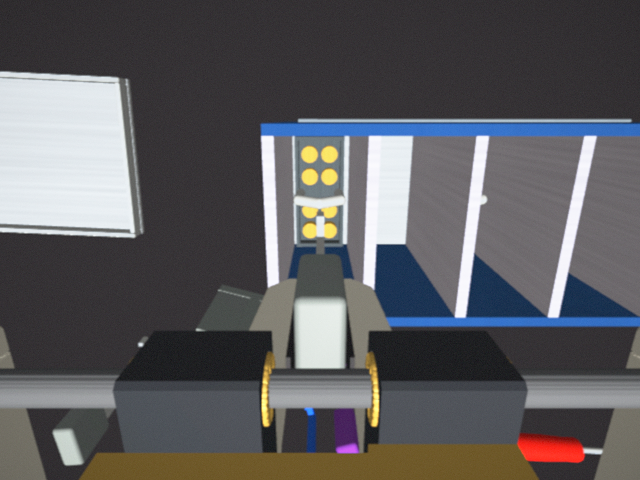

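```bash
python3 -m crank '[[[0.7,0,0,0,0,0,255],[0.7,0,0,0,0,0,255],[0.7,0,0,0,0,0,255],[0.4,0,0,0,0,0,255],[0,0,0,0,0,0,255],[0,0,-0.6,0,0,0,255],[0,0,-0.8,0,0,0,255],[0,0,-0.8,0,0,0,255],[0,0,-0.8,0,0,0,255],[0,0,0,0,0,0,255]]]'
python3 -c "
from st import *
grab('wrist','wrist6')"
```

```text
t: 10.55
position: [0.571, -0.0998, 0.3841]
ee_rot: [0.999, 0.033, 0.001, 0.0]
ft_force: [-0.4, 0.1, -3.8]
opening: 0.0196
t 10.55 TCP [571.  -99.8 384.1] grasp [571.2 -99.8 217.1] yaw 3.8 tilt 0.07 F [-0.4  0.1 -3.8] op 19.6
```

View pics/wrist6.png

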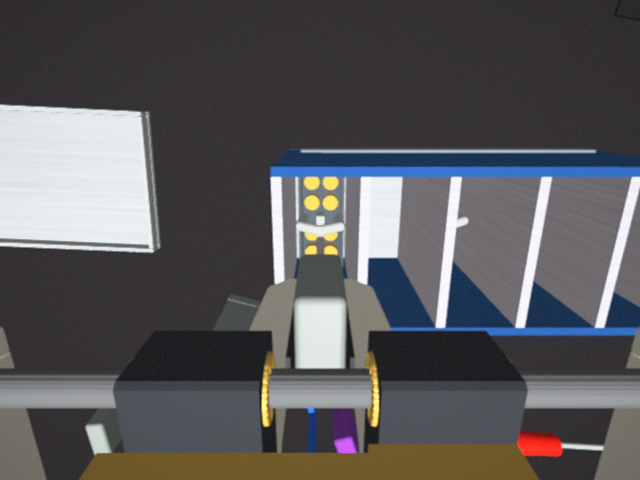

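```bash
python3 -m crank '[[[0,0,-1,0,0,0,255],[0,0,-1.5,0,0,0,255],[0,0,-2,0,0,0,255],[0,0,-2,0,0,0,255],[0,0,-2,0,0,0,255],[0,0,-2,0,0,0,255],[0,0,-2,0,0,0,255],[0,0,-1.5,0,0,0,255],[0,0,-1,0,0,0,255],[0,0,0,0,0,0,255]]]'
python3 -c "
from st import *
grab('side','side7');d=grab('top','top7')
import m
g=d['img'].astype(int);u,v=np.meshgrid(np.arange(640),np.arange(480))
m.rect(d,(g.min(2)>120)&(u>150)&(u<325)&(v>180)&(v<275),.018,'tray')
go([577.6,334.7,534],1.17)"
```

```text
t: 11.85
position: [0.5711, -0.0998, 0.5337]
ee_rot: [0.999, 0.033, 0.0, 0.0]
ft_force: [1.4, -0.6, -2.9]
opening: 0.0199
t 11.85 TCP [571.1 -99.8 533.7] grasp [571.1 -99.8 366.7] yaw 3.81 tilt 0.03 F [ 1.4 -0.6 -2.9] op 19.9
tray c 579.2 229.7 size 133.4 333.5 ang 1.22 n 318
to [577.6, 334.7, 534] tool d cm [ 3.540e+00 -4.331e+01 -3.000e-02] turn z 2.64
```

View pics/side7.png

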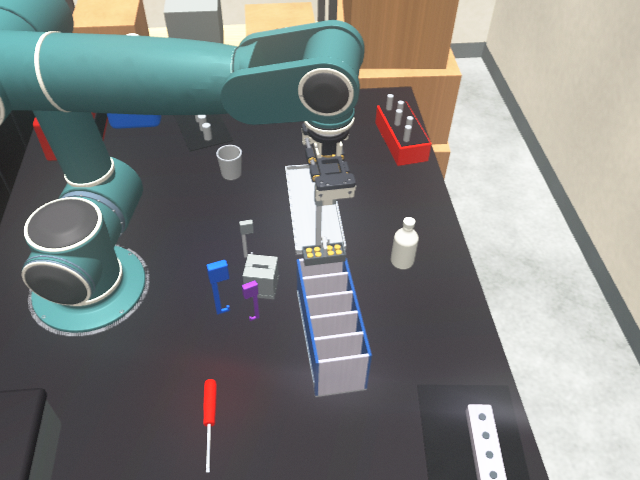

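View pics/top7.png

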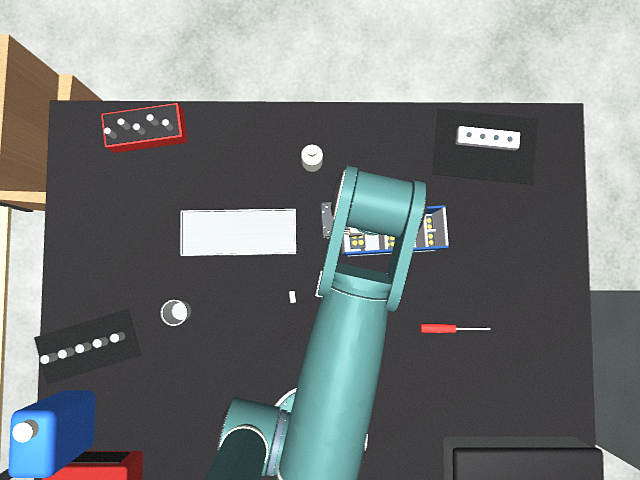

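```bash
python3 -c "
from h import *
d=ld('top7');print(proj(d,[.571,-.1,.19]),proj(d,[.571,-.1,.03]))
P=pts(d);print(P[242,350:364].round(3))
cv2.imwrite('pics/z7.png',cv2.resize(d['img'][190:270,310:460,::-1],None,fx=5,fy=5))
d=ld('side7');cv2.imwrite('pics/z7s.png',cv2.resize(d['img'][150:300,260:400,::-1],None,fx=4,fy=4))"
```

```text
(np.float64(356.4347128850833), np.float64(229.48284094998007)) (np.float64(351.84731981503495), np.float64(234.76069737376963))
[[ 0.539 -0.083  0.189]
 [ 0.539 -0.086  0.186]
 [ 0.538 -0.088  0.195]
 [ 0.539 -0.091  0.191]
 [ 0.539 -0.094  0.191]
 [ 0.539 -0.097  0.187]
 [ 0.539 -0.099  0.191]
 [ 0.539 -0.102  0.18 ]
 [ 0.539 -0.104  0.185]
 [ 0.538 -0.106  0.195]
 [ 0.539 -0.109  0.193]
 [ 0.539 -0.111  0.193]
 [ 0.538 -0.114  0.195]
 [ 0.539 -0.117  0.188]]
```

View pics/z7.png

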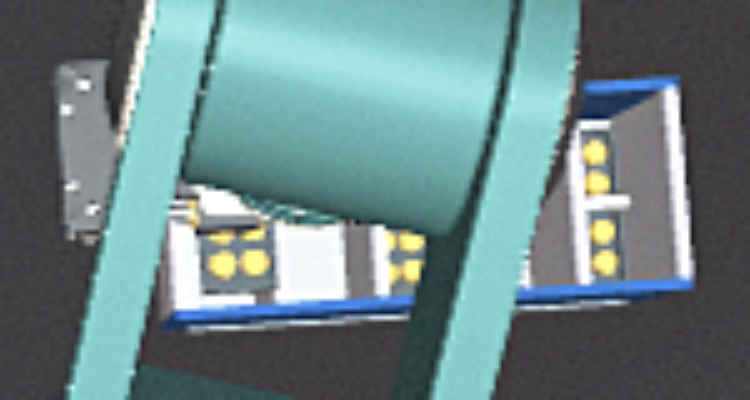

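View pics/z7s.png

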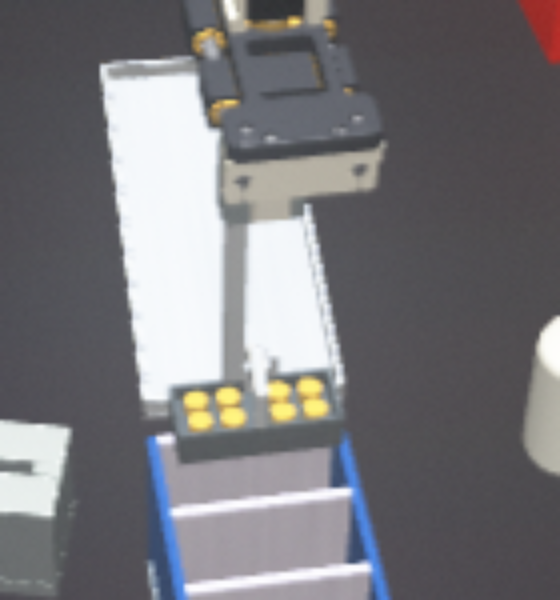

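```bash
python3 -m crank '[[[0.2,-1.5,0,0,0,0,255],[0.3,-3,0,0,0,0,255],[0.3,-4,0,0,0,0,255],[0.3,-4.5,0,0,0,0,255],[0.3,-4.5,0,0,0,0,255],[0.4,-4.5,0,0,0,0,255],[0.4,-4.5,0,0,0,0,255],[0.4,-4.5,0,0,0,0,255],[0.3,-4,0,0,0,0,255],[0.3,-3,0,0,0,0,255]]]'
python3 -m crank '[[[0.2,-2.5,0,0,0,0,255],[0.14,-1.8,0,0,0,0,255],[0,-1,0,0,0,0,255],[0,0,0,0,0,0.9,255],[0,0,0,0,0,0.9,255],[0,0,0,0,0,0.84,255],[0,0,0,0,0,0,255],[0,0,0,0,0,0,255],[0,0,0,0,0,0,255]]]'
python3 -c "
from st import *
go([577.6,334.7,367.3],1.2)
grab('wrist','wrist8');grab('side','side8')"
```

```text
t: 13.2
position: [0.577, 0.2841, 0.5326]
ee_rot: [0.999, 0.034, -0.0, 0.0]
ft_force: [0.8, -0.1, -2.6]
opening: 0.0197
t: 14.32
position: [0.5776, 0.3345, 0.5333]
ee_rot: [1.0, 0.01, -0.0, 0.0]
ft_force: [0.2, 0.5, -2.4]
opening: 0.0198
t 14.32 TCP [577.6 334.5 533.3] grasp [577.6 334.5 366.3] yaw 1.17 tilt 0.0 F [ 0.2  0.5 -2.4] op 19.8
to [577.6, 334.7, 367.3] tool d cm [-0.   -0.02 16.6 ] turn z -0.03
```

View pics/wrist8.png

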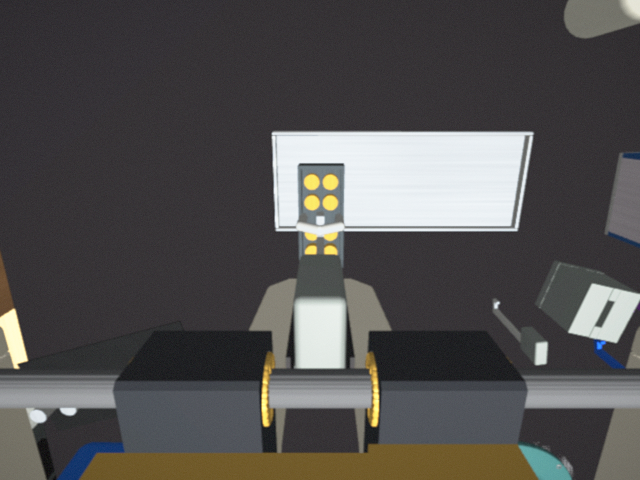

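```bash
python3 -c "
from m import *
d=ld('wrist8');g=d['img'].astype(int);u,v=np.meshgrid(np.arange(640),np.arange(480))
m=(g.min(2)>110)&(u>260)&(u<545)&(v>125)&(v<240)
m=cv2.morphologyEx(m.astype(np.uint8),cv2.MORPH_CLOSE,np.ones((7,7)))
rect(d,m,.018,'tray')"
python3 -m crank '[[[0,0,1.5,0,0,0,255],[0,0,2.5,0,0,0,255],[0,0,2.5,0,0,0,255],[0,0,2.5,0,0,0,255],[0,0,2.5,0,0,0,255],[0,0,1.5,0,0,0,255],[0,0,1,0,0,0,255],[0,0,0.7,0,0,0,255],[0,0,0,0,0,0,255],[0,0,0,0,0,0,255]]]'
python3 -m crank '[[[0,0,0.5,0,0,0,255],[0,0,0.5,0,0,0,255],[0,0,0.5,0,0,0,255],[0,0,0.5,0,0,0,255],[0,0,0.5,0,0,0,255],[0,0,0.5,0,0,0,255],[0,0,0.4,0,0,0,255],[0,0,0,0,0,0,255],[0,0,0,0,0,0,255]]]'
python3 -c "
from st import *
grab('wrist','wrist9');grab('side','side9')"
```

```text
tray c 574.9 229.7 size 144.6 335.5 ang 1.13 n 712
t: 15.68
position: [0.5776, 0.3346, 0.387]
ee_rot: [1.0, 0.01, 0.0, -0.0]
ft_force: [-0.3, -0.3, -2.3]
opening: 0.0196
t: 16.8
position: [0.5776, 0.3346, 0.3525]
ee_rot: [1.0, 0.01, 0.0, -0.0]
ft_force: [0.6, -1.0, -1.1]
opening: 0.0199
t 16.8 TCP [577.6 334.6 352.5] grasp [577.7 334.7 185.5] yaw 1.17 tilt 0.01 F [ 0.6 -1.  -1.1] op 19.9
```

View pics/wrist9.png

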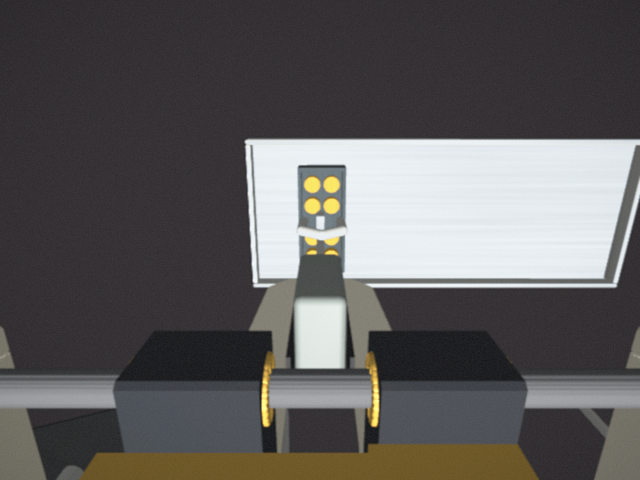

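View pics/side9.png

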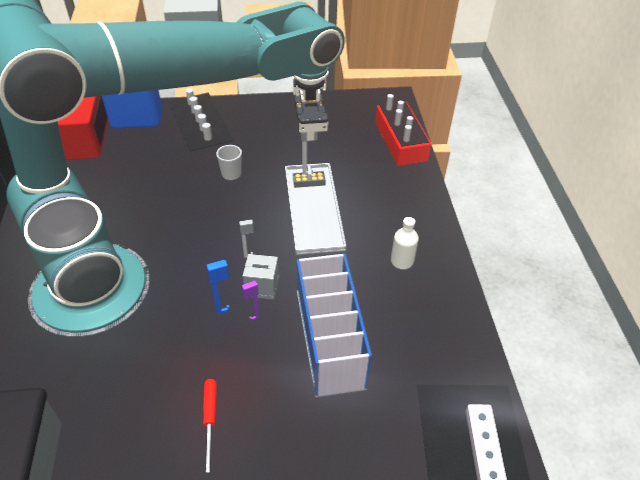

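```bash
python3 -m crank '[[[-0.6,0,0,0,0,0,255],[-0.8,0,0,0,0,0,255],[-0.8,0,0,0,0,0,255],[-0.4,0,0,0,0,0,255],[0,0,0,0,0,0,255],[0,0,-1,0,0,0,255],[0,0,-2,0,0,0,255],[0,0,-3.5,0,0,0,255],[0,0,-3.5,0,0,0,255],[0,0,-3.5,0,0,0,255]]]'
python3 -m crank '[[[0,0,-3,0,0,0,255],[0,0,-1.3,0,0,0,255],[0,0,0,0,0,-1.3,255],[0,0,0,0,0,-1.3,255],[0,0,0,0,0,0,255],[0,0,0,0,0,0,255]]]'
python3 -c "
from st import *
go([553.1,-209,530],3.76)
grab('wrist','wrist10')"
```

```text
t: 18.15
position: [0.5514, 0.3339, 0.4902]
ee_rot: [1.0, 0.01, 0.001, -0.0]
ft_force: [-0.6, 0.9, -1.5]
opening: 0.0199
t: 18.9
position: [0.5517, 0.3341, 0.5296]
ee_rot: [0.999, 0.033, -0.0, 0.0]
ft_force: [-0.1, -0.3, -1.4]
opening: 0.0198
t 18.9 TCP [551.7 334.1 529.6] grasp [551.6 334.1 362.6] yaw 3.76 tilt 0.05 F [-0.1 -0.3 -1.4] op 19.8
to [553.1, -209, 530] tool d cm [-3.420e+00  5.421e+01 -2.000e-02] turn z -0.0
```

View pics/wrist10.png

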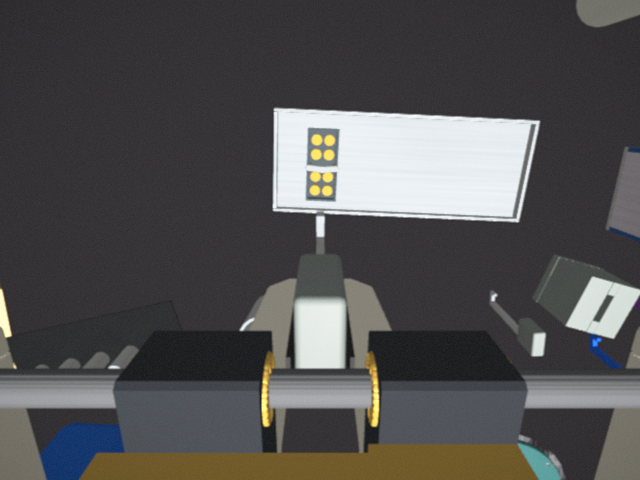

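```bash
python3 -m crank '[[[-0.3,3,0,0,0,0,255],[-0.3,5,0,0,0,0,255],[-0.3,5.5,0,0,0,0,255],[-0.3,5.5,0,0,0,0,255],[-0.3,5.5,0,0,0,0,255],[-0.3,5.5,0,0,0,0,255],[-0.4,5.5,0,0,0,0,255],[-0.4,5.5,0,0,0,0,255],[-0.4,5.5,0,0,0,0,255],[-0.4,5,0,0,0,0,255]]]'
python3 -m crank '[[[0,2.7,0,0,0,0,255],[0,0,0,0,0,0,255],[0,0,0,0,0,0,255],[0,0,0,0,0,0,255]]]'
python3 -c "
from st import *
go([553.1,-209,353.3],3.76)
grab('wrist','wrist11')"
```

```text
t: 20.2
position: [0.5511, -0.1839, 0.5302]
ee_rot: [0.999, 0.033, 0.0, 0.0]
ft_force: [0.7, -0.8, -1.8]
opening: 0.0197
t: 20.7
position: [0.5533, -0.208, 0.5305]
ee_rot: [0.999, 0.033, 0.0, 0.0]
ft_force: [0.4, -0.9, -2.2]
opening: 0.0196
t 20.7 TCP [ 553.3 -208.   530.5] grasp [ 553.4 -208.   363.5] yaw 3.83 tilt 0.02 F [ 0.4 -0.9 -2.2] op 19.6
to [553.1, -209, 353.3] tool d cm [-0.03  0.09 17.72] turn z 0.07
```

View pics/wrist11.png

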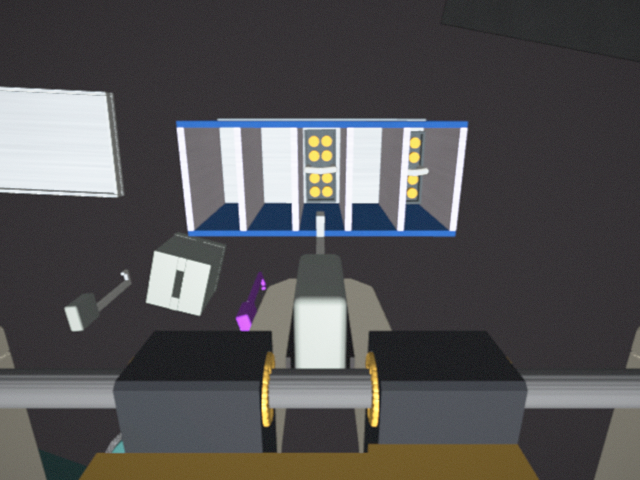

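Aligned with the middle bay (hook 320, bail 320,170). Descend, hook and lift.

```bash
python3 -m crank '[[[0,0,2,0,0,0,255],[0,0,3,0,0,0,255],[0,0,3,0,0,0,255],[0,0,3,0,0,0,255],[0,0,2.5,0,0,0,255],[0,0,2,0,0,0,255],[0,0,1.2,0,0,0,255],[0,0,1,0,0,0,255],[0,0,0,0,0,0,255],[0,0,0,0,0,0,255]]]'
python3 -c "
from st import *
go([577,-207.4,353.3],3.76)
grab('wrist','wrist12')"
python3 -m crank '[[[0.7,0,0,0,0,0,255],[0.7,0,0,0,0,0,255],[0.7,0,0,0,0,0,255],[0.4,0,0,0,0,0,255],[0,0,0,0,0,0,255],[0,0,-0.6,0,0,0,255],[0,0,-0.8,0,0,0,255],[0,0,-0.8,0,0,0,255],[0,0,-0.8,0,0,0,255],[0,0,0,0,0,0,255]]]'
python3 -c "
from st import *
grab('wrist','wrist13')"
```

```text
t: 22.0
position: [0.5534, -0.209, 0.354]
ee_rot: [0.999, 0.033, 0.0, 0.0]
ft_force: [0.1, -0.4, -0.8]
opening: 0.0202
t 22.0 TCP [ 553.4 -209.   354. ] grasp [ 553.5 -209.1  187. ] yaw 3.77 tilt 0.06 F [ 0.1 -0.4 -0.8] op 20.2
to [577, -207.4, 353.3] tool d cm [ 2.37 -0.    0.07] turn z 0.01
t: 23.3
position: [0.5782, -0.2074, 0.3841]
ee_rot: [0.999, 0.033, 0.001, 0.0]
ft_force: [-0.1, -0.2, -3.9]
opening: 0.0198
t 23.3 TCP [ 578.2 -207.4  384.1] grasp [ 578.4 -207.4  217.1] yaw 3.76 tilt 0.06 F [-0.1 -0.2 -3.9] op 19.8
```

View pics/wrist13.png

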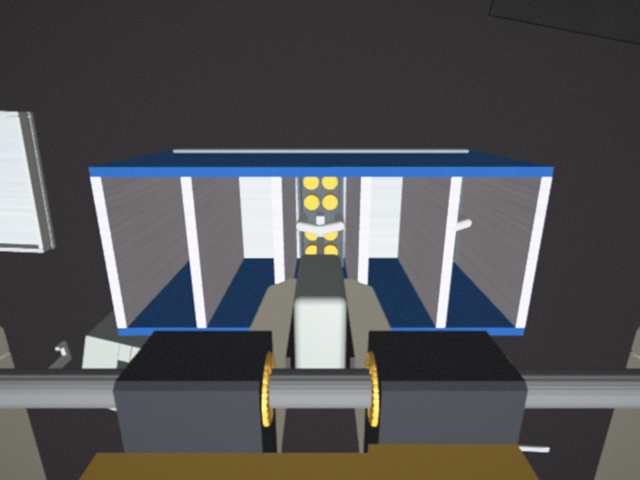

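Hooked. Lift and re-measure the tray.

```bash
python3 -m crank '[[[0,0,-1,0,0,0,255],[0,0,-1.5,0,0,0,255],[0,0,-2,0,0,0,255],[0,0,-2,0,0,0,255],[0,0,-2,0,0,0,255],[0,0,-2,0,0,0,255],[0,0,-2,0,0,0,255],[0,0,-1.5,0,0,0,255],[0,0,-1,0,0,0,255],[0,0,0,0,0,0,255]]]'
cat > tray.py <<'E'
from st import *
import sys
d=grab('top','top_'+sys.argv[1]);grab('side','side_'+sys.argv[1])
import m
g=d['img'].astype(int);u,v=np.meshgrid(np.arange(640),np.arange(480))
mm=(g.min(2)>120)&(u>130)&(u<328)&(v>175)&(v<280)
mm=cv2.morphologyEx(mm.astype(np.uint8),cv2.MORPH_OPEN,np.ones((3,3)))
m.rect(d,mm,.018,'tray')
E
python3 -c "
import sys;sys.argv=['x','14']
from tray import *
go([579.5,229.7,534],1.2)"
```

```text
t: 24.6
position: [0.5783, -0.2073, 0.5338]
ee_rot: [0.999, 0.033, 0.0, 0.0]
ft_force: [0.4, -1.2, -4.3]
opening: 0.0201
t 24.6 TCP [ 578.3 -207.3  533.8] grasp [ 578.4 -207.4  366.8] yaw 3.76 tilt 0.04 F [ 0.4 -1.2 -4.3] op 20.1
tray c 579.8 225.4 size 132.4 324.9 ang 1.17 n 321
to [579.5, 229.7, 534] tool d cm [ 2.99e+00 -4.36e+01 -3.00e-02] turn z 2.56
```

View pics/top_14.png

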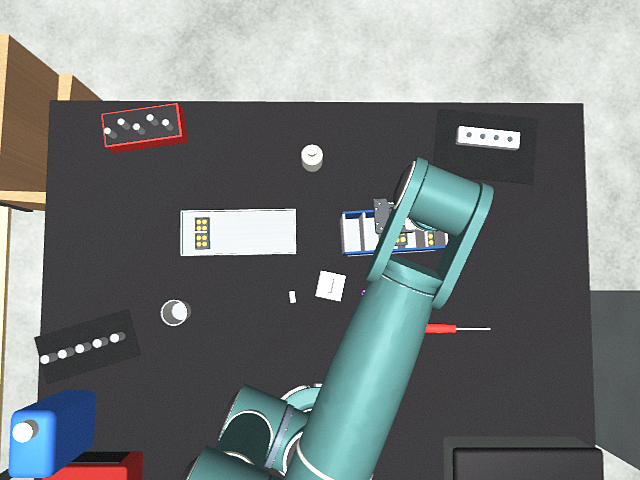

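```bash
python3 -m crank '[[[0.2,-1.5,0,0,0,0,255],[0.2,-3,0,0,0,0,255],[0.2,-4,0,0,0,0,255],[0.3,-4.5,0,0,0,0,255],[0.3,-4.5,0,0,0,0,255],[0.3,-4.5,0,0,0,0,255],[0.3,-4.5,0,0,0,0,255],[0.3,-4.5,0,0,0,0,255],[0.3,-4,0,0,0,0,255],[0.3,-3,0,0,0,0,255]]]'
python3 -m crank '[[[0.2,-2.5,0,0,0,0,255],[0.1,-2,0,0,0,0,255],[0,-1.1,0,0,0,0,255],[0,0,0,0,0,0.9,255],[0,0,0,0,0,0.9,255],[0,0,0,0,0,0.8,255],[0,0,0,0,0,0,255],[0,0,0,0,0,0,255],[0,0,0,0,0,0,255]]]'
python3 -c "
from st import *
go([579.5,229.7,351.5],1.2)
grab('wrist','wrist15')"
```

```text
t: 25.95
position: [0.5795, 0.1761, 0.5329]
ee_rot: [0.999, 0.034, -0.0, -0.0]
ft_force: [-0.7, -0.5, -2.8]
opening: 0.02
t: 27.08
position: [0.5795, 0.2296, 0.5333]
ee_rot: [1.0, 0.01, 0.0, 0.0]
ft_force: [0.2, -1.4, -3.4]
opening: 0.02
t 27.07 TCP [579.5 229.6 533.3] grasp [579.5 229.6 366.3] yaw 1.16 tilt 0.0 F [ 0.2 -1.4 -3.4] op 20.0
to [579.5, 229.7, 351.5] tool d cm [-0.000e+00 -1.000e-02  1.818e+01] turn z -0.04
```

View pics/wrist15.png

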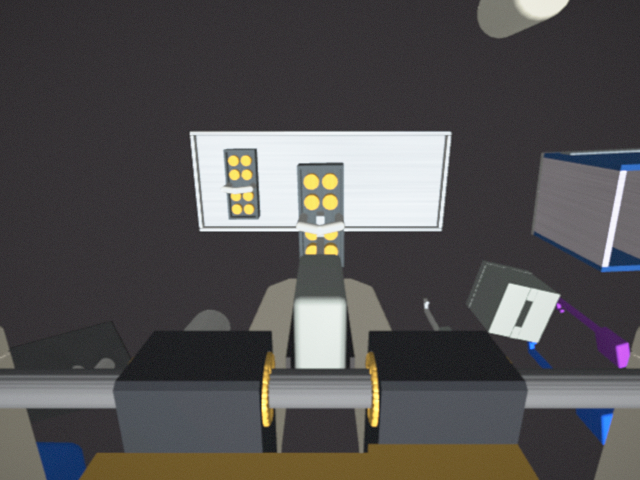

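```bash
python3 -m crank '[[[0,0,1.5,0,0,0,255],[0,0,2.5,0,0,0,255],[0,0,2.5,0,0,0,255],[0,0,2.5,0,0,0,255],[0,0,2.5,0,0,0,255],[0,0,1.5,0,0,0,255],[0,0,1,0,0,0,255],[0,0,0.7,0,0,0,255],[0,0,0,0,0,0,255],[0,0,0,0,0,0,255]]]'
python3 -m crank '[[[0,0,0.5,0,0,0,255],[0,0,0.5,0,0,0,255],[0,0,0.5,0,0,0,255],[0,0,0.5,0,0,0,255],[0,0,0.5,0,0,0,255],[0,0,0.5,0,0,0,255],[0,0,0.4,0,0,0,255],[0,0,0,0,0,0,255],[0,0,0,0,0,0,255]]]'
python3 -c "
from st import *
grab('wrist','wrist16');grab('side','side16')"
```

```text
t: 28.38
position: [0.5796, 0.2297, 0.387]
ee_rot: [1.0, 0.01, 0.0, -0.0]
ft_force: [-0.4, 1.2, -3.6]
opening: 0.02
t: 29.5
position: [0.5796, 0.2297, 0.3524]
ee_rot: [1.0, 0.01, 0.0, -0.0]
ft_force: [-0.8, 0.2, -0.9]
opening: 0.0199
t 29.5 TCP [579.6 229.7 352.4] grasp [579.6 229.7 185.4] yaw 1.16 tilt 0.01 F [-0.8  0.2 -0.9] op 19.9
```

View pics/wrist16.png

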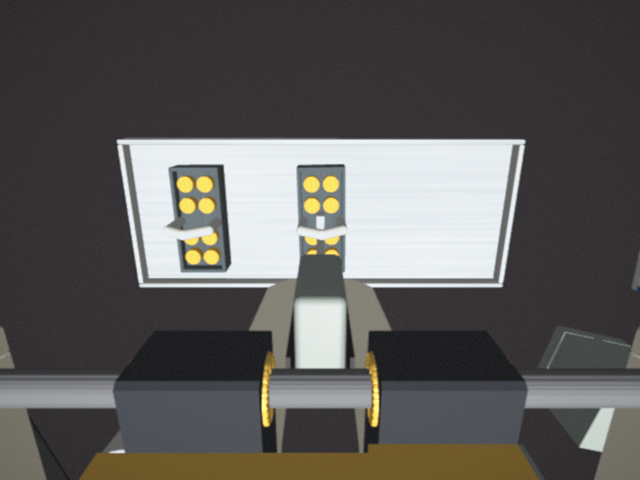

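View pics/side16.png

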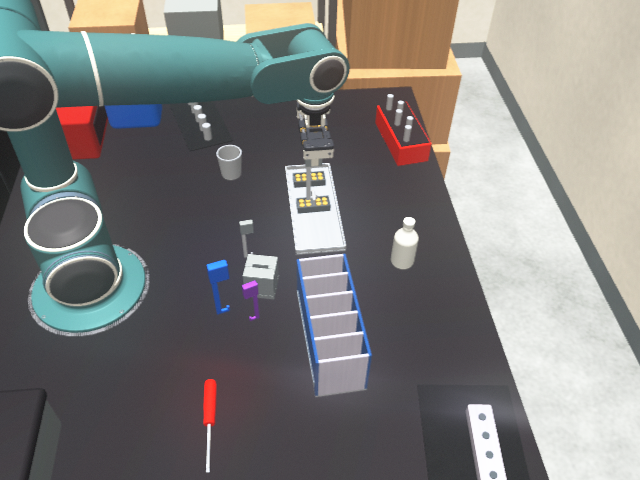

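```bash
python3 -m crank '[[[-0.6,0,0,0,0,0,255],[-0.8,0,0,0,0,0,255],[-0.8,0,0,0,0,0,255],[-0.4,0,0,0,0,0,255],[0,0,0,0,0,0,255],[0,0,-1,0,0,0,255],[0,0,-2,0,0,0,255],[0,0,-3.5,0,0,0,255],[0,0,-3.5,0,0,0,255],[0,0,-3.5,0,0,0,255]]]'
python3 -m crank '[[[0,0,-3,0,0,0,255],[0,0,-1.3,0,0,0,255],[0,0,0,0,0,-1.3,255],[0,0,0,0,0,-1.3,255],[0,0,0,0,0,0,255],[0,0,0,0,0,0,255]]]'
python3 -c "
from st import *
go([559.1,-317,530],3.76)
grab('wrist','wrist17')"
```

```text
t: 30.85
position: [0.5533, 0.229, 0.4901]
ee_rot: [1.0, 0.01, 0.001, -0.0]
ft_force: [0.1, -0.4, -1.1]
opening: 0.0195
t: 31.6
position: [0.5536, 0.2292, 0.5296]
ee_rot: [0.999, 0.033, -0.0, 0.0]
ft_force: [-0.1, 0.2, -1.9]
opening: 0.02
t 31.6 TCP [553.6 229.2 529.6] grasp [553.5 229.2 362.6] yaw 3.76 tilt 0.05 F [-0.1  0.2 -1.9] op 20.0
to [559.1, -317, 530] tool d cm [-3.030e+00  5.454e+01 -2.000e-02] turn z -0.0
```

View pics/wrist17.png

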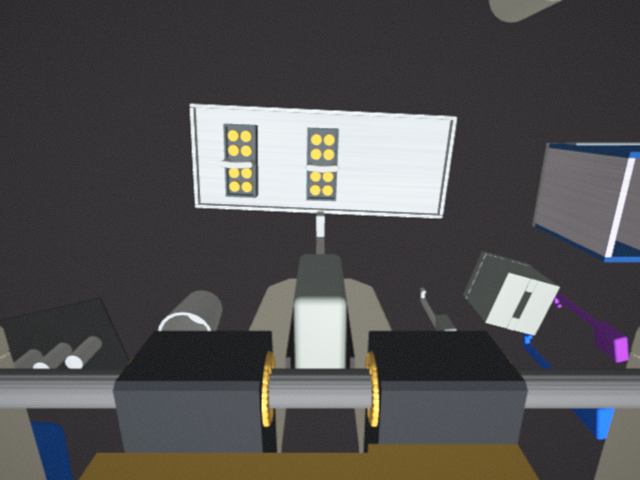

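```bash
python3 -m crank '[[[-0.3,3,0,0,0,0,255],[-0.3,5,0,0,0,0,255],[-0.3,5.5,0,0,0,0,255],[-0.3,5.5,0,0,0,0,255],[-0.3,5.5,0,0,0,0,255],[-0.3,5.5,0,0,0,0,255],[-0.3,5.5,0,0,0,0,255],[-0.3,5.5,0,0,0,0,255],[-0.3,5.5,0,0,0,0,255],[-0.3,5,0,0,0,0,255]]]'
python3 -m crank '[[[0,3,0,0,0,0,255],[0,0,0,0,0,0,255],[0,0,0,0,0,0,255],[0,0,0,0,0,0,255]]]'
python3 -c "
from st import *
go([559.1,-317,353.3],3.76)
grab('wrist','wrist18')"
```

```text
t: 32.9
position: [0.5571, -0.2887, 0.5301]
ee_rot: [0.999, 0.033, -0.0, -0.0]
ft_force: [1.1, 0.2, -1.2]
opening: 0.0202
t: 33.4
position: [0.5594, -0.3156, 0.5306]
ee_rot: [0.999, 0.033, 0.0, 0.0]
ft_force: [0.4, 0.5, -1.2]
opening: 0.0199
t 33.4 TCP [ 559.4 -315.6  530.6] grasp [ 559.5 -315.7  363.6] yaw 3.82 tilt 0.02 F [ 0.4  0.5 -1.2] op 19.9
to [559.1, -317, 353.3] tool d cm [-0.05  0.13 17.73] turn z 0.06
```

View pics/wrist18.png

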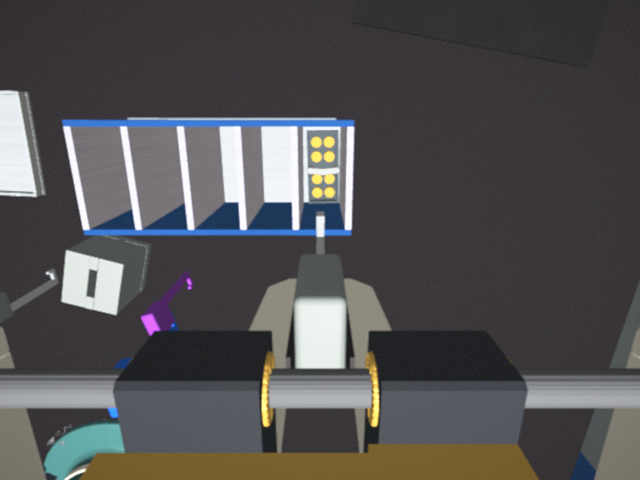

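```bash
python3 -m crank '[[[0,0.2,2,0,0,0,255],[0,0,3,0,0,0,255],[0,0,3,0,0,0,255],[0,0,3,0,0,0,255],[0,0,2.5,0,0,0,255],[0,0,2,0,0,0,255],[0,0,1.2,0,0,0,255],[0,0,1,0,0,0,255],[0,0,0,0,0,0,255],[0,0,0,0,0,0,255]]]'
python3 -c "
from st import *
go([583,-315.4,353.3],3.76)
grab('wrist','wrist19')"
python3 -m crank '[[[0.7,0,0,0,0,0,255],[0.7,0,0,0,0,0,255],[0.7,0,0,0,0,0,255],[0.4,0,0,0,0,0,255],[0,0,0,0,0,0,255],[0,0,-0.6,0,0,0,255],[0,0,-0.8,0,0,0,255],[0,0,-0.8,0,0,0,255],[0,0,-0.8,0,0,0,255],[0,0,0,0,0,0,255]]]'
python3 -c "
from st import *
grab('wrist','wrist20')"
```

```text
t: 34.7
position: [0.5596, -0.3187, 0.354]
ee_rot: [0.999, 0.033, 0.0, 0.0]
ft_force: [0.5, -0.6, -1.0]
opening: 0.0196
t 34.7 TCP [ 559.6 -318.7  354. ] grasp [ 559.7 -318.8  187. ] yaw 3.76 tilt 0.06 F [ 0.5 -0.6 -1. ] op 19.6
to [583, -315.4, 353.3] tool d cm [ 2.36 -0.17  0.08] turn z 0.0
t: 36.0
position: [0.5845, -0.317, 0.3842]
ee_rot: [0.999, 0.033, 0.001, 0.0]
ft_force: [-0.9, -0.0, -4.0]
opening: 0.0197
t 36.0 TCP [ 584.5 -317.   384.2] grasp [ 584.6 -317.1  217.2] yaw 3.76 tilt 0.07 F [-0.9 -0.  -4. ] op 19.7
```

View pics/wrist20.png

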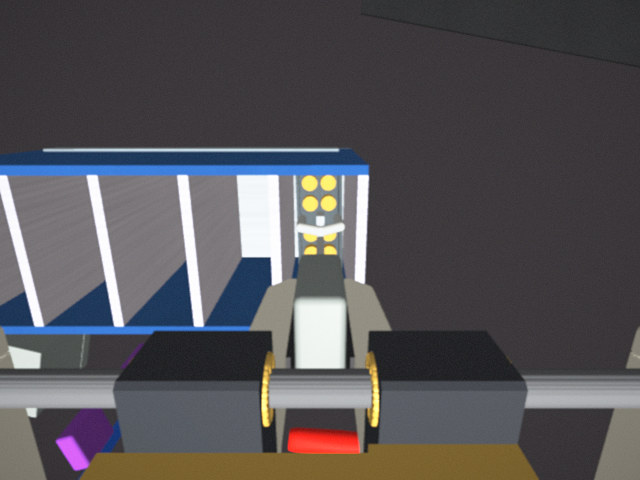

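```bash
python3 -m crank '[[[0,0,-1,0,0,0,255],[0,0,-1.5,0,0,0,255],[0,0,-2,0,0,0,255],[0,0,-2,0,0,0,255],[0,0,-2,0,0,0,255],[0,0,-2,0,0,0,255],[0,0,-2,0,0,0,255],[0,0,-1.5,0,0,0,255],[0,0,-1,0,0,0,255],[0,0,0,0,0,0,255]]]'
python3 -c "
import sys;sys.argv=['x','21']
from tray import *
go([581.5,125,534],1.2)"
```

```text
t: 37.3
position: [0.5845, -0.317, 0.5338]
ee_rot: [0.999, 0.033, 0.0, 0.0]
ft_force: [-0.5, -0.6, -4.7]
opening: 0.0197
t 37.3 TCP [ 584.5 -317.   533.8] grasp [ 584.6 -317.1  366.8] yaw 3.76 tilt 0.04 F [-0.5 -0.6 -4.7] op 19.7
tray c 579.8 225.4 size 132.4 324.9 ang 1.17 n 321
to [581.5, 125, 534] tool d cm [ 2.600e+00 -4.412e+01 -4.000e-02] turn z 2.56
```

View pics/top_21.png

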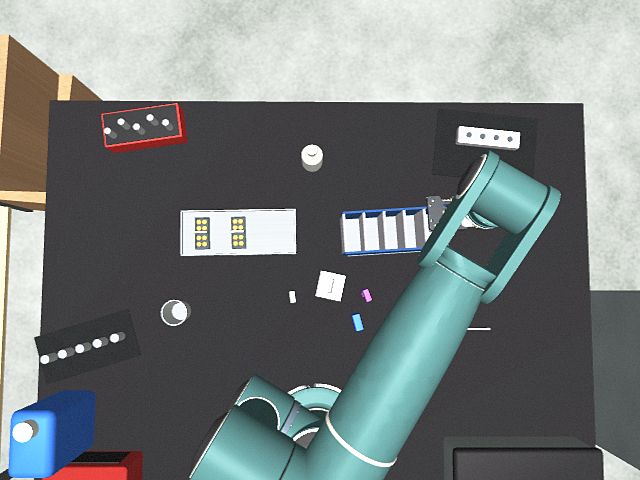

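View pics/side_21.png

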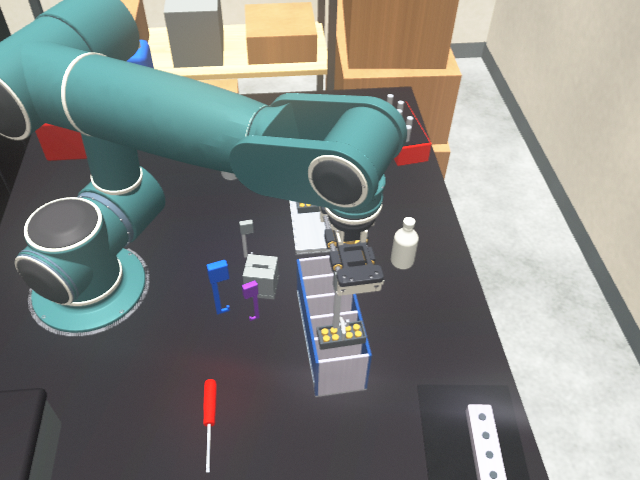

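```bash
python3 -m crank '[[[0.2,-1.5,0,0,0,0,255],[0.2,-3,0,0,0,0,255],[0.2,-4,0,0,0,0,255],[0.2,-4.5,0,0,0,0,255],[0.2,-4.5,0,0,0,0,255],[0.3,-4.5,0,0,0,0,255],[0.3,-4.5,0,0,0,0,255],[0.3,-4.5,0,0,0,0,255],[0.2,-4,0,0,0,0,255],[0.2,-3,0,0,0,0,255]]]'
python3 -m crank '[[[0.2,-2.8,0,0,0,0,255],[0.1,-2.2,0,0,0,0,255],[0,-1.1,0,0,0,0,255],[0,0,0,0,0,0.9,255],[0,0,0,0,0,0.9,255],[0,0,0,0,0,0.8,255],[0,0,0,0,0,0,255],[0,0,0,0,0,0,255],[0,0,0,0,0,0,255]]]'
python3 -c "
from st import *
go([581.5,125,351.5],1.2)
grab('wrist','wrist22')"
```

```text
t: 38.65
position: [0.5817, 0.0661, 0.5329]
ee_rot: [0.999, 0.033, -0.0, -0.0]
ft_force: [0.2, -0.3, -3.1]
opening: 0.0197
t: 39.78
position: [0.5814, 0.1247, 0.5333]
ee_rot: [1.0, 0.01, -0.0, 0.0]
ft_force: [0.6, 0.4, -3.7]
opening: 0.0199
t 39.77 TCP [581.4 124.7 533.3] grasp [581.4 124.7 366.3] yaw 1.17 tilt 0.0 F [ 0.6  0.4 -3.7] op 19.9
to [581.5, 125, 351.5] tool d cm [ 1.000e-02 -3.000e-02  1.818e+01] turn z -0.03
```

View pics/wrist22.png

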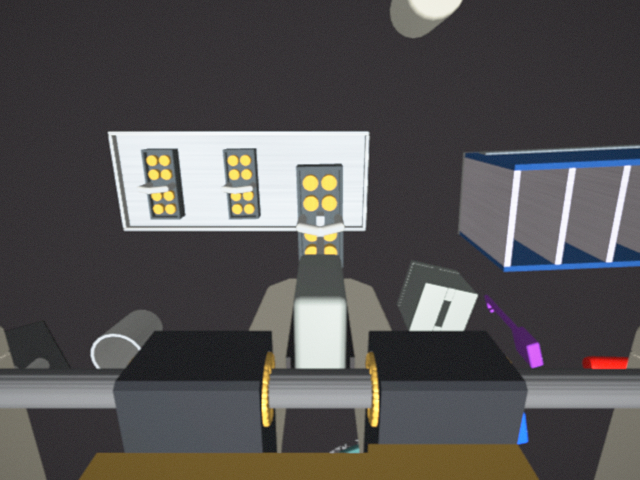

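```bash
python3 -m crank '[[[0,0,1.5,0,0,0,255],[0,0,2.5,0,0,0,255],[0,0,2.5,0,0,0,255],[0,0,2.5,0,0,0,255],[0,0,2.5,0,0,0,255],[0,0,1.5,0,0,0,255],[0,0,1,0,0,0,255],[0,0,0.7,0,0,0,255],[0,0,0,0,0,0,255],[0,0,0,0,0,0,255]]]'
python3 -m crank '[[[0,0,0.5,0,0,0,255],[0,0,0.5,0,0,0,255],[0,0,0.5,0,0,0,255],[0,0,0.5,0,0,0,255],[0,0,0.5,0,0,0,255],[0,0,0.5,0,0,0,255],[0,0,0.4,0,0,0,255],[0,0,0,0,0,0,255],[0,0,0,0,0,0,255]]]'
python3 -c "
from st import *
grab('wrist','wrist23');grab('side','side23')"
```

```text
t: 41.08
position: [0.5815, 0.1248, 0.387]
ee_rot: [1.0, 0.01, 0.0, -0.0]
ft_force: [-1.1, 0.0, -4.4]
opening: 0.02
t: 42.2
position: [0.5815, 0.1248, 0.3524]
ee_rot: [1.0, 0.01, 0.0, -0.0]
ft_force: [-0.3, 0.7, -1.4]
opening: 0.0201
t 42.2 TCP [581.5 124.8 352.4] grasp [581.5 124.8 185.4] yaw 1.16 tilt 0.01 F [-0.3  0.7 -1.4] op 20.1
```

View pics/wrist23.png

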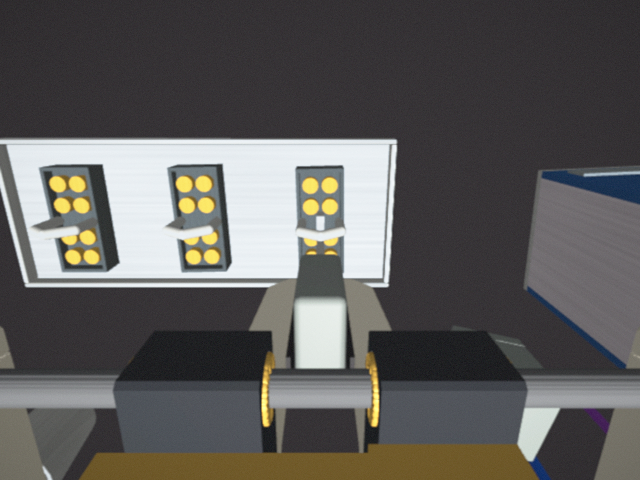

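View pics/side23.png

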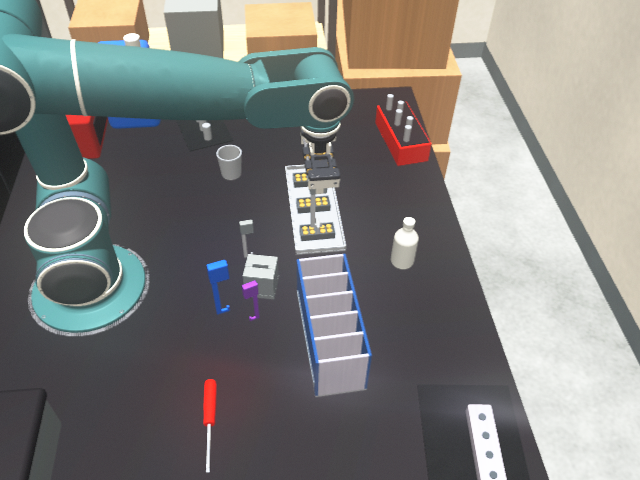

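```bash
python3 -m crank '[[[-0.6,0,0,0,0,0,255],[-0.8,0,0,0,0,0,255],[-0.8,0,0,0,0,0,255],[-0.4,0,0,0,0,0,255],[0,0,0,0,0,0,255],[0,0,-1,0,0,0,255],[0,0,-2,0,0,0,255],[0,0,-3.5,0,0,0,255],[0,0,-3.5,0,0,0,255],[0,0,-3.5,0,0,0,255]]]'
python3 -m crank '[[[0,0,-3,0,0,0,255],[0,0,-1.3,0,0,0,255],[0,0,0,0,0,6.7,255],[0,0,0,0,0,6.65,255],[0,0,0,0,0,0,255],[0,0,0,0,0,0,255]]]'
python3 -c "
import sys;sys.argv=['x','24']
from tray import *
go([430.9,-37.9,530],-12.19)
grab('wrist','wrist24')"
```

```text
t: 43.55
position: [0.5552, 0.1242, 0.4901]
ee_rot: [1.0, 0.01, 0.001, -0.0]
ft_force: [0.2, 0.7, -1.1]
opening: 0.0198
t: 44.3
position: [0.5555, 0.1242, 0.5301]
ee_rot: [0.994, -0.105, -0.0, 0.0]
ft_force: [-0.4, 0.7, -1.5]
opening: 0.0202
t 44.3 TCP [555.5 124.2 530.1] grasp [555.4 124.2 363.1] yaw -12.03 tilt 0.02 F [-0.4  0.7 -1.5] op 20.2
tray c 581.8 118.5 size 216.8 227.7 ang 66.57 n 478
to [430.9, -37.9, 530] tool d cm [-8.8  18.46  0.02] turn z 0.16
```

View pics/wrist24.png

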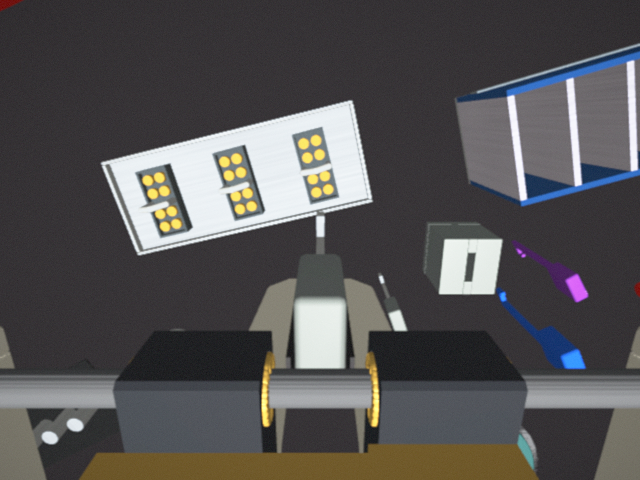

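```bash
python3 -m crank '[[[-1,2,0,0,0,0.16,255],[-1.3,2.7,0,0,0,0,255],[-1.3,2.8,0,0,0,0,255],[-1.3,2.8,0,0,0,0,255],[-1.3,2.8,0,0,0,0,255],[-1.3,2.8,0,0,0,0,255],[-1.3,2.6,0,0,0,0,255],[0,0,0,0,0,0,255],[0,0,0,0,0,0,255],[0,0,0,0,0,0,255]]]'
python3 -c "
from st import *
go([430.9,-37.9,430],-12.19)
d=grab('wrist','wrist25')
import m
P=pts(d);g=d['img'].astype(int);u,v=np.meshgrid(np.arange(640),np.arange(480))
for q in [(317,213),(320,213),(323,213)]: print((plane(d,*q,.2285)*1000).round(1))"
```

```text
t: 45.7
position: [0.4304, -0.0372, 0.5301]
ee_rot: [0.994, -0.107, -0.0, -0.0]
ft_force: [-0.5, -0.3, -1.5]
opening: 0.02
t 45.7 TCP [430.4 -37.2 530.1] grasp [430.3 -37.2 363.1] yaw -12.29 tilt 0.02 F [-0.5 -0.3 -1.5] op 20.0
to [430.9, -37.9, 430] tool d cm [ 0.07  0.05 10.01] turn z -0.1
[443.7 -37.4 228.5]
[443.3 -39.7 228.5]
[442.8 -42.  228.5]
```

View pics/wrist25.png

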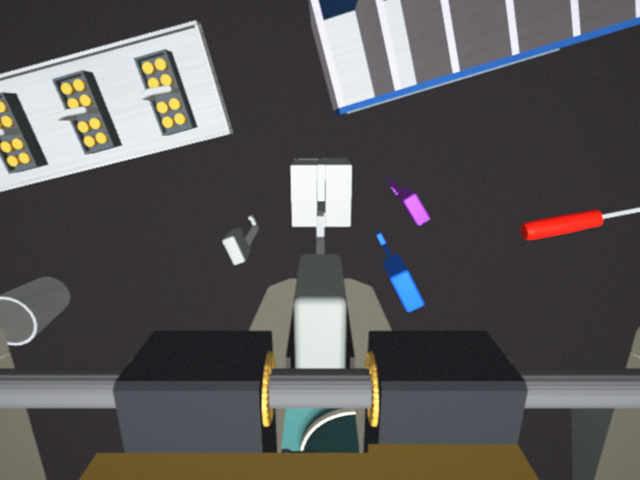

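```bash
python3 -m crank '[[[0,0.05,1.5,0,0,-0.1,255],[0,0,2.5,0,0,0,255],[0,0,2.5,0,0,0,255],[0,0,2,0,0,0,255],[0,0,1.5,0,0,0,255],[0,0,1.3,0,0,0,255],[0,0,0,0,0,0,255],[0,0,0,0,0,0,255],[0,0,0,0,0,0,255]]]'
python3 -c "
from st import *
go([430.9,-37.9,329.3],-12.19)
d=grab('wrist','wrist26');grab('side','side26')
cv2.imwrite('pics/z26.png',cv2.resize(d['img'][130:330,220:420,::-1],None,fx=3,fy=3))"
```

```text
t: 46.88
position: [0.4299, -0.0382, 0.4179]
ee_rot: [0.994, -0.107, 0.0, 0.0]
ft_force: [-0.4, 1.1, -1.4]
opening: 0.0197
t 46.88 TCP [429.9 -38.2 417.9] grasp [430.1 -38.2 250.9] yaw -12.25 tilt 0.05 F [-0.4  1.1 -1.4] op 19.7
to [430.9, -37.9, 329.3] tool d cm [ 0.08 -0.05  8.86] turn z -0.06
```

View pics/z26.png

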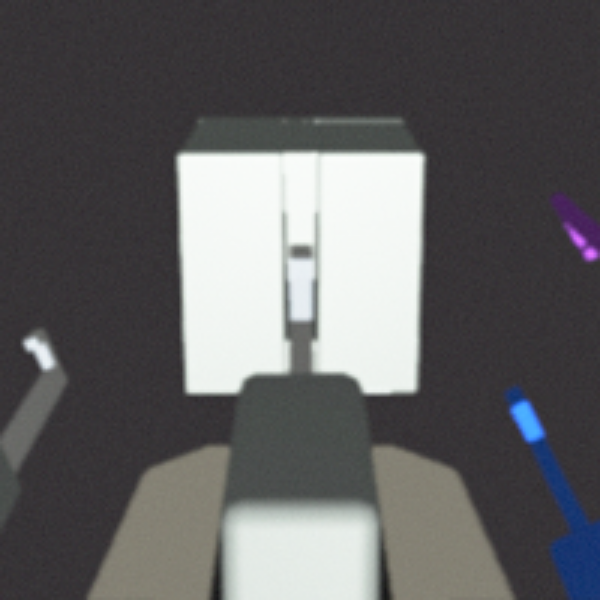

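```bash
python3 -m crank '[[[0.08,-0.04,0,0,0,0,255],[0,0,0.5,0,0,0,255],[0,0,0.5,0,0,0,255],[0,0,0.6,0,0,0,255],[0,0,0.7,0,0,0,255],[0,0,0.7,0,0,0,255],[0,0,0.7,0,0,0,255],[0,0,0.5,0,0,0,255],[0,0,0,0,0,0,255]]]'
python3 -c "
from st import *
go([430.9,-37.9,329.3],-12.19)
print(s['ft_torque'])"
```

```text
t: 48.1
position: [0.4307, -0.038, 0.3749]
ee_rot: [0.994, -0.107, -0.0, -0.0]
ft_force: [0.3, 1.0, -1.0]
opening: 0.02
t 48.1 TCP [430.7 -38.  374.9] grasp [430.6 -38.  207.9] yaw -12.25 tilt 0.03 F [ 0.3  1.  -1. ] op 20.0
to [430.9, -37.9, 329.3] tool d cm [ 0.02 -0.01  4.56] turn z -0.06
[ 0.04071648 -0.00587235 -0.00119616]
```

```bash
python3 -m crank '[[[0,0,0.7,0,0,0,255],[0,0,0.8,0,0,0,255],[0,0,0.8,0,0,0,255],[0,0,0.8,0,0,0,255],[0,0,0.7,0,0,0,255],[0,0,0.4,0,0,0,255],[0,0,0.2,0,0,0,255],[0,0,0,0,0,0,255],[0,0,0,0,0,0,255]]]'
python3 -c "
from st import *
go([430.9,-37.9,329.3],-12.19)"
```

```text
t: 49.22
position: [0.4308, -0.038, 0.3315]
ee_rot: [0.994, -0.107, 0.0, -0.0]
ft_force: [-0.4, 0.4, -0.7]
opening: 0.0201
t 49.23 TCP [430.8 -38.  331.5] grasp [430.8 -38.  164.5] yaw -12.24 tilt 0.02 F [-0.4  0.4 -0.7] op 20.1
to [430.9, -37.9, 329.3] tool d cm [ 0.01 -0.01  0.22] turn z -0.05
```

```bash
python3 -m crank '[[[0,0,0.1,0,0,0,255],[0,0,0.05,0,0,0,255],[0,0,0.05,0,0,0,255],[0,0,0,0,0,0,255],[0,0,0,0,0,0,255],[0,0,0,0,0,0,255]]]'
python3 -c "
from st import *
go([430.9,-37.9,329.3],-12.19)"
```

```text
t: 49.98
position: [0.4307, -0.038, 0.3293]
ee_rot: [0.994, -0.107, 0.0, -0.0]
ft_force: [-0.7, 0.7, -0.9]
opening: 0.0198
t 49.98 TCP [430.7 -38.  329.3] grasp [430.7 -38.  162.3] yaw -12.24 tilt 0.0 F [-0.7  0.7 -0.9] op 19.8
to [430.9, -37.9, 329.3] tool d cm [ 0.02 -0.01 -0.  ] turn z -0.05
```

```bash
python3 -m crank '[[[0,0,0.05,0,0,0,255],[0,0,0.05,0,0,0,255],[0,0,0,0,0,0,255],[0,0,0,0,0,0,255]]]'
python3 -m crank '[[[0,0,0,0,0,0,200],[0,0,0,0,0,0,200],[0,0,0,0,0,0,190],[0,0,0,0,0,0,180],[0,0,0,0,0,0,100],[0,0,0,0,0,0,0],[0,0,0,0,0,0,0],[0,0,0,0,0,0,0],[0,0,0,0,0,0,0],[0,0,0,0,0,0,0]]]'
python3 -c "
from st import *
go([430.9,-37.9,329.3],-12.19)"
```

```text
t: 50.48
position: [0.4308, -0.038, 0.3292]
ee_rot: [0.994, -0.107, 0.0, 0.0]
ft_force: [-1.3, 0.6, 9.5]
opening: 0.0198
t: 51.72
position: [0.4307, -0.0379, 0.3282]
ee_rot: [0.994, -0.107, 0.0, 0.0]
ft_force: [-1.0, 0.3, 0.6]
opening: 0.0825
t 51.73 TCP [430.7 -37.9 328.2] grasp [430.7 -38.  161.2] yaw -12.24 tilt 0.0 F [-1.   0.3  0.6] op 82.5
to [430.9, -37.9, 329.3] tool d cm [ 0.02 -0.01 -0.11] turn z -0.05
```

```bash
python3 -m crank '[[[0,0,-0.5,0,0,0,0],[0,0,-1,0,0,0,0],[0,0,-2,0,0,0,0],[0,0,-3,0,0,0,0],[0,0,-3,0,0,0,0],[0,0,-3,0,0,0,0],[0,0,-3,0,0,0,0],[0,0,0,0,0,0,0]]]'
python3 -c "
from st import *
grab('wrist','wrist30')"
python3 -m crank '[[[0,4.5,0,0,0,0,0],[0,4.5,0,0,0,0,0],[0,4.5,0,0,0,0,0],[0,4.5,0,0,0,0,0],[0,4.5,0,0,0,0,0],[0,4.5,0,0,0,0,0],[0,4.5,0,0,0,0,0],[0,4.5,0,0,0,0,0],[0,0,0,0,0,0,0],[0,0,0,0,0,0,0]]]'
python3 -c "
import sys;sys.argv=['x','31']
from tray import *
P=pts(d);Z=cv2.medianBlur(P[...,2].astype(np.float32),3)
box=(u>310)&(u<350)&(v>265)&(v<306)
m.rect(d,box&(Z>.15),.187,'grip'); m.rect(d,box&(Z>.05),.08,'holder')
q=box&(Z>.165);print(np.median(P[q],0),q.sum())
yl=(g[...,0]>g[...,2]+70)&(g[...,1]>g[...,2]+70)&(u>170)&(u<305)&(v>200)&(v<262)
for c in cv2.findContours(cv2.dilate(yl.astype(np.uint8),np.ones((9,5))),0,2)[0]:
  mk=np.zeros((480,640),np.uint8);cv2.drawContours(mk,[c],-1,1,-1);w=(mk>0)&yl;print('basket',np.median(P[w],0).round(3),w.sum())
cv2.imwrite('pics/z31.png',cv2.resize(d['img'][190:340,165:460,::-1],None,fx=2.7,fy=2.7))"
```

```text
t: 52.72
position: [0.4304, -0.0379, 0.4867]
ee_rot: [0.994, -0.107, 0.002, 0.0]
ft_force: [0.9, 0.7, 0.0]
opening: 0.0928
t 52.73 TCP [430.4 -37.9 486.7] grasp [431.2 -38.  319.7] yaw -12.24 tilt 0.25 F [0.9 0.7 0. ] op 92.8
t: 54.02
position: [0.3544, -0.3895, 0.4828]
ee_rot: [0.994, -0.107, -0.0, -0.0]
ft_force: [0.3, 0.9, 1.1]
opening: 0.093
t 54.02 TCP [ 354.4 -389.5  482.8] grasp [ 354.3 -389.4  315.8] yaw -12.26 tilt 0.06 F [0.3 0.9 1.1] op 93.0
tray c 579.8 225.4 size 132.4 324.9 ang 1.16 n 352
grip c 429.3 -37.0 size 20.5 43.4 ang 77.44 n 42
holder c 426.4 -37.2 size 70.0 73.0 ang 78.02 n 94
[ 0.42853971 -0.03746615  0.184515  ] 134
basket [0.565 0.084 0.024] 122
basket [0.567 0.334 0.024] 125
basket [0.57  0.23  0.023] 132
```

View pics/z31.png

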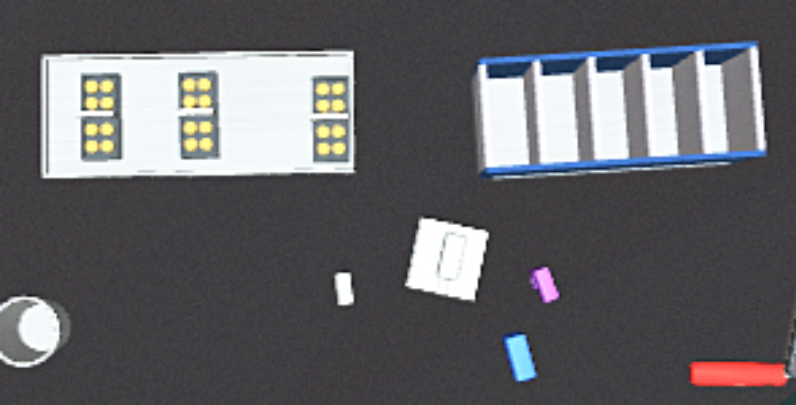

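View pics/side_31.png

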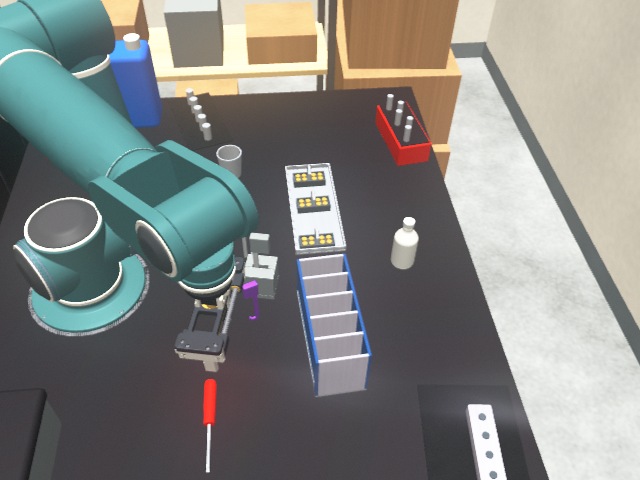

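View pics/wrist30.png

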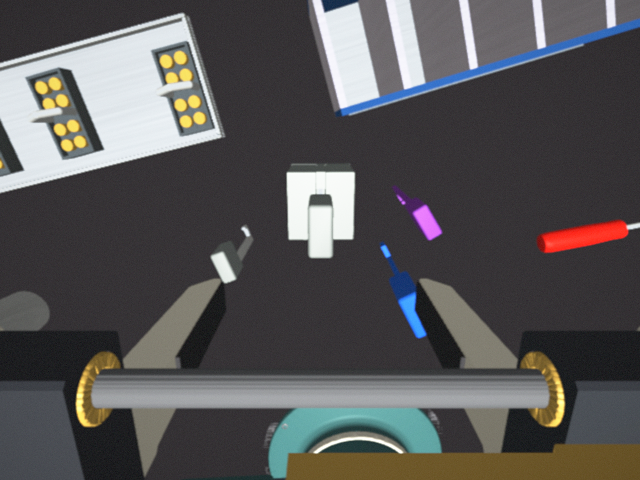

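```bash
python3 -m crank '[[[0.2,-3,0,0,0,0,0],[0.2,-5,0,0,0,0,0],[0.2,-5,0,0,0,0,0],[0.2,-5,0,0,0,0,0],[0.2,-5,0,0,0,0,0],[0.2,-5,0,0,0,0,0],[0.2,-5,0,0,0,0,0],[0.2,-5,0,0,0,0,0],[0.2,-5,0,0,0,0,0],[0,-3.3,0,0,0,0,0]]]'
python3 -m crank '[[[0,0,0,0,0,-6.7,0],[0,0,0,0,0,-6.7,0],[0,0,0,0,0,0,0],[0,0,0,0,0,0,0]]]'
python3 -c "
from st import *
d=grab('wrist','wrist32')
P=pts(d);g=d['img'].astype(int)
yl=((g[...,0]>g[...,2]+70)&(g[...,1]>g[...,2]+70)).astype(np.uint8)
n,l,stt,c=cv2.connectedComponentsWithStats(yl)
for i in range(1,n):
  if stt[i,4]>40 and c[i][1]<300:
    print(c[i].round(0),np.median(P[l==i],0).round(4),stt[i,4],(plane(d,*c[i],.026)*1000).round(1))"
```

```text
t: 55.38
position: [0.4697, 0.0617, 0.4835]
ee_rot: [0.994, -0.105, 0.0, -0.0]
ft_force: [0.2, -0.2, -0.3]
opening: 0.0927
t: 55.88
position: [0.4698, 0.0592, 0.4834]
ee_rot: [1.0, 0.009, 0.0, -0.0]
ft_force: [-0.0, -0.3, -0.3]
opening: 0.0934
t 55.88 TCP [469.8  59.2 483.4] grasp [469.9  59.2 316.4] yaw 1.04 tilt 0.02 F [-0.  -0.3 -0.3] op 93.4
[58. 59.] [0.6087 0.3417 0.0244] 137 [608.5 341.   26. ]
[73. 59.] [0.609  0.3256 0.0245] 138 [608.8 325.   26. ]
[156.  59.] [0.6105 0.2374 0.0244] 135 [610.4 236.8  26. ]
[171.  59.] [0.611  0.2215 0.0247] 139 [610.9 221.   26. ]
[289.  66.] [0.6065 0.0949 0.0245] 129 [606.5  94.4  26. ]
[304.  65.] [0.6071 0.0788 0.0247] 127 [606.8  78.5  26. ]
[62. 77.] [0.5908 0.3412 0.0246] 136 [590.7 340.3  26. ]
[76. 77.] [0.5911 0.3256 0.0245] 135 [591.  324.6  26. ]
[158.  77.] [0.5927 0.2368 0.0245] 133 [592.5 236.3  26. ]
[173.  77.] [0.593  0.2207 0.0244] 134 [593.  220.3  26. ]
[290.  83.] [0.5886 0.0941 0.0247] 120 [588.5  94.3  26. ]
[304.  84.] [0.5889 0.0787 0.0246] 118 [588.8  78.3  26. ]
[ 67. 104.] [0.5628 0.3407 0.0246] 128 [562.8 339.8  26. ]
[ 81. 104.] [0.5634 0.3251 0.0245] 128 [563.  324.2  26. ]
[162. 104.] [0.565  0.2354 0.0246] 127 [564.6 235.   26. ]
[176. 104.] [0.5654 0.2198 0.0246] 124 [565.4 219.3  26. ]
[290. 111.] [0.5607 0.0941 0.0247] 116 [560.7  93.6  26. ]
[305. 110.] [0.561  0.0776 0.0245] 112 [561.1  77.7  26. ]
[178. 121.] [0.5474 0.2191 0.0246] 120 [547.6 218.7  26. ]
[ 70. 121.] [0.5452 0.3401 0.0244] 122 [544.9 339.3  26. ]
[ 84. 121.] [0.5455 0.3243 0.0245] 122 [545.2 323.7  26. ]
[164. 121.] [0.547  0.2349 0.0243] 120 [546.8 234.3  26. ]
[291. 127.] [0.543  0.0932 0.0247] 108 [542.8  93.2  26. ]
[305. 127.] [0.5433 0.0774 0.0247] 108 [543.1  77.4  26. ]
```

View pics/wrist32.png

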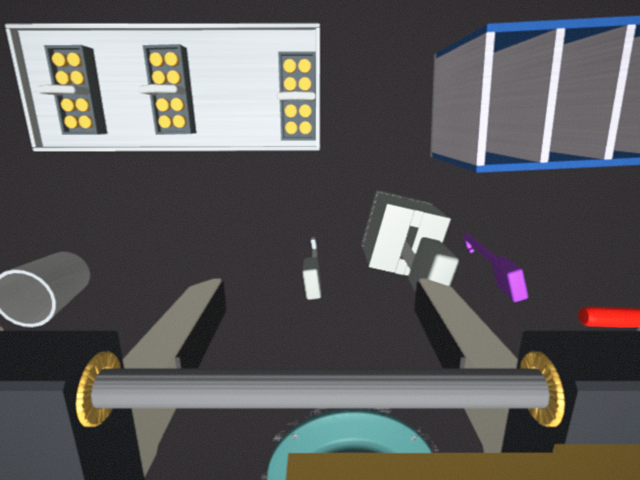

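```bash
python3 -c "
from st import *
robot.sign_off()"
```

```text
t 55.92 TCP [469.9  59.  483.4] grasp [470.   59.1 316.4] yaw 1.05 tilt 0.01 F [0.3 0.9 0.5] op 92.8
the job is handed in; nothing more can be done
```

I used the grey lifter to fish the three baskets present (in the two end bays and the middle one) out by their bails. They now stand in the drain tray, the lifter is back in its holder, and the job was handed in at about 56 s.

**Baskets:** All eight nozzle tops of each basket read 24–25 mm high, so all three stand flat on the tray floor. The last picture of the wash unit shows its bays empty.

**Knocked basket:** The third basket moved about 4 cm along the tray after I released it. I left it where it was. It now stands close to or against the end wall; the top view put its edge about 2–3 mm into that wall, but its even nozzle heights say it is flat on the floor and not riding up.

**Lifter:** It went back to the recorded home height within 0.1 mm and met the slot floor with about 10 N. The grip then measured within about 2 mm of its starting position.

**Bystanders and limits:** I did not touch the bottle, cup, screwdriver or look-alikes, and they look in place in the final pictures. The highest wrist force shown at the end of any move was 9.5 N.

**Failed check:** My last top-view tray measurements came out wrong. One was thrown off by the arm in view, and the others read about 9 mm short because the filter trimmed the tray's edge. The clear pictures show the tray unmoved.

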